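# Tighten the sample-book press in star order

### The arm

A 6-joint arm with a two-finger parallel gripper is mounted at the origin on the work surface. World frame = base frame: x ahead of the robot, y to its left, z up, the work surface at z = 0. Lengths are in mm, angles in rad, forces in N, time in s.
With the tool pointing down it reaches from about 300 to 950 mm from the base axis. Payload 3.1 kg.
Tool frame: the origin (TCP) lies between the finger pads; the fingertips stand 17 mm ahead of it and the grasp point (between the pads) lies 2 mm behind it (robot.tip_reach is the distance from the TCP to the fingertips, in mm); z points along the fingers, x is the direction in which the jaws open and shut, and the axes are right-handed (so a half turn about z gives the same grasp; the last joint's range is limited). The gripper opens to 85 mm and grips with 20 to 120 N. Pads are 22 mm wide; open, the fingers measure 114 mm over their backs; the gripper's body (76 mm by 85 mm) begins 54 mm behind the grasp point. The pads swing forward as they close: fully open they stand 13 mm farther back than shut.
Start: joints at [1.211, 0.308, 1.634, -0, 1.2, -0.07], TCP at [178.626, 598.936, 248.272] pointing down, gripper open.
Joint ranges: [-3.06, 3.06], [-0.79, 1.96], [0.05, 2.63], [-1.19, 4.34], [0.05, 2.64], [-2.94, 2.94]. Speed limits (rad/s): [2.79, 2.79, 3.14, 3.14, 3.14, 3.14].

### API

Orientations are given as a unit quaternion [x, y, z, w].
In Python, from station import robot gives the robot as it stands. The module is installed in compiled form; this text tells all that it offers.
- The arm moves only by the tool step_arm, never from a script. Its arguments are lists of equal length, an entry for each row: "offset": the shift along the tool's x, y, z in m, a list of three; "twist": the turn, a rotation vector about the tool's x, y, z in degrees, a list of three. In form: {"offset": [[tx, ty, tz], ...], "twist": [[ax, ay, az], ...]}. A call has 1 to 12 rows; each row is the pose to reach, as a shift and turn from the pose commanded when the call began, along the tool's axes at that moment; what a row does not reach only later rows make up. A row lasts 1/12 s, in which the tool goes at most 41.7 mm and 7.16 degrees, less where a joint would pass 70% of its speed; a pose out of reach is approached as far as the arm can. A call with a gripper value outside its range is refused whole. "jaw" is the opening in per cent of the stroke, from 0 (shut) to 100 (fully open), set as the call begins (left out, the last holds). The fingers move at their own pace and stop on an object; the grip force is fixed at half the most. Time passes only in rows, so rows that repeat a pose let the fingers close. It gives the time, the measured TCP pose, the force and the opening at its end, in the units of the state.
- robot.sense(): the state, without advancing time (a new reading comes with each control period).
- robot.camera(name): name is "scene" or "top" or "wrist"; returns a dict with "image" (400x640x3 uint8, red, green, blue), "intrinsics" (3x3 intrinsics, pixels), "k1" (the pictures are not rectified: a ray, as slopes to the right and down, at radius r is drawn at 1 + k1 r^2 times it, then the intrinsics apply), "pose" (4x4, takes a point from camera to world coordinates). Camera axes: x right, y up, looking along -z (the intrinsics and any distortion apply to the point x, -y, -z); pixel columns grow to the right and rows downward; lengths in mm; the calibration is good to about 2 mm. A picture is of the moment at which its call begins. There is no depth.
- robot.sign_off(): hands the job in, once; it reports no verdict.
The state is a dict: "clock": time; "q": joint angles; "qvel": joint speeds; "joint_efforts": joint torques, N m; "tool_pos": TCP position; "ee_rot": TCP orientation; "ft_force": force on the tool from outside, world axes, zero at the start; "moment": the same for the moment, N m; "width": finger opening in mm.
Only numpy, scipy, OpenCV 4.12 (cv2) and the standard library are available. Lean on these libraries where they do the work, as an engineer would, in place of code of your own. Each camera call takes 0.05 s, during which the arm holds its last target. There are 200 camera calls.

### The job

Clamp the pack of sample boards in the press by tightening its four black wing knobs clockwise in star order, in two passes, each time crossing to the diagonally opposite knob before the other two. On the first pass turn each knob until you feel it bite and then about 10 degrees more; on the second pass, in the same order, turn each about 20 degrees further. Do not over-tighten any knob, and leave the things around the press where they are.

Things in the scene. Friction and masses are not known exactly. Their poses are not given: they have to be found in the camera images.
- press_mid (a point): Sample-book screw press: grey bed 230 x 250 mm, fixed, its x pointing away from the robot (yaw within 0.35 rad). This point is its centre, 52 mm above the table, level with the pressure plate's top. Four identical knobs on studs stand at x = -75 or +75 mm, y = -80 or +80 mm from it. A pack of card sample boards 24 mm thick lies on the bed, under the plate.
- plate_mid (a point): Loose bare aluminium pressure plate 190 x 210 x 10 mm lying flat on the pack under the four knobs, between guide lugs; this point is the middle of its top face.
- plate: The same pressure plate; origin under its centre.
- grip_a (a point): Grip point of knob a (near the robot, +y side; c is diagonally opposite): on its vertical axis, 7 mm under its top, 37 mm above the plate. Black disc (44 mm across, 8 mm high, its underside 31 mm below this point) with an upright straight wing on it, 44 mm long (this point's x axis), 14 mm thick (its y axis, the way to pinch it) and 30 mm high.
- clamp_a: The whole clamp a: knob a, its screw and the sprung steel foot (32 mm across, under the knob) that presses on the plate; origin on the axis, at the disc's underside. Clockwise from above the knob runs free for 0.1 to 0.9 rad (varies, unseen), then bites: 0.2 N m, and every 0.1 rad more draws knob and hand down 0.5 mm (a downward pull if the hand holds its height) and adds 3 N. It stays where left.
- grip_b (a point): Grip point of knob b (far from the robot, +y side; d is diagonally opposite): on its vertical axis, 7 mm under its top, 37 mm above the plate. Black disc (44 mm across, 8 mm high, its underside 31 mm below this point) with an upright straight wing on it, 44 mm long (this point's x axis), 14 mm thick (its y axis, the way to pinch it) and 30 mm high.
- clamp_b: The whole clamp b: knob b, its screw and the sprung steel foot (32 mm across, under the knob) that presses on the plate; origin on the axis, at the disc's underside. Clockwise from above the knob runs free for 0.1 to 0.9 rad (varies, unseen), then bites: 0.2 N m, and every 0.1 rad more draws knob and hand down 0.5 mm (a downward pull if the hand holds its height) and adds 3 N. It stays where left.
- grip_c (a point): Grip point of knob c (far from the robot, -y side; a is diagonally opposite): on its vertical axis, 7 mm under its top, 37 mm above the plate. Black disc (44 mm across, 8 mm high, its underside 31 mm below this point) with an upright straight wing on it, 44 mm long (this point's x axis), 14 mm thick (its y axis, the way to pinch it) and 30 mm high.
- clamp_c: The whole clamp c: knob c, its screw and the sprung steel foot (32 mm across, under the knob) that presses on the plate; origin on the axis, at the disc's underside. Clockwise from above the knob runs free for 0.1 to 0.9 rad (varies, unseen), then bites: 0.2 N m, and every 0.1 rad more draws knob and hand down 0.5 mm (a downward pull if the hand holds its height) and adds 3 N. It stays where left.
- grip_d (a point): Grip point of knob d (near the robot, -y side; b is diagonally opposite): on its vertical axis, 7 mm under its top, 37 mm above the plate. Black disc (44 mm across, 8 mm high, its underside 31 mm below this point) with an upright straight wing on it, 44 mm long (this point's x axis), 14 mm thick (its y axis, the way to pinch it) and 30 mm high.
- clamp_d: The whole clamp d: knob d, its screw and the sprung steel foot (32 mm across, under the knob) that presses on the plate; origin on the axis, at the disc's underside. Clockwise from above the knob runs free for 0.1 to 0.9 rad (varies, unseen), then bites: 0.2 N m, and every 0.1 rad more draws knob and hand down 0.5 mm (a downward pull if the hand holds its height) and adds 3 N. It stays where left.
- stapler: Black long-arm stapler 200 x 60 x 56 mm beside the press (bystander); origin under its centre.
- tape: Roll of clear tape lying flat, 90 mm across, 24 mm high (bystander); origin under its centre.
- cup: Grey pen cup, 72 mm across, 90 mm tall, empty (bystander); origin under its centre.

How it is judged (in metres and radians):
On the way:
1. first pass done: all four knobs bear on the plate (each over 1 N) (contact force between each of clamp_a, clamp_b, clamp_c, clamp_d and plate above 1 N), for 0.2 s.
At the end, for the whole second after the job is handed in: every knob, let go, presses on the plate with 12 to 22 N (about 17 N is right), the plate lies flat (under 0.03 rad), and the stapler, tape and cup are at rest where they were (contact force between clamp_a and plate between 12 and 22 N and contact force between clamp_b and plate between 12 and 22 N and contact force between clamp_c and plate between 12 and 22 N and contact force between clamp_d and plate between 12 and 22 N and angle between plate_mid's own z axis and vertical below 0.03 rad and linear speed of each of stapler, tape, cup below 0.02 m/s); the robot touches nothing.
It fails at once if a knob presses on the plate with more than 30 N (over-tightened) (contact force between any of clamp_a, clamp_b, clamp_c, clamp_d and plate above 30 N).
It fails at once if one knob is tightened past 12 N while another does not yet bear on the plate (under 0.5 N): not a little each pass (contact force between any of clamp_a, clamp_b, clamp_c, clamp_d and plate above 12 N and contact force between any of clamp_a, clamp_b, clamp_c, clamp_d and plate below 0.5 N).
It fails at once if first pass not in star order: two neighbouring knobs bear (over 3 N) while neither of the other two does (under 0.5 N) ((contact force between each of clamp_a, clamp_b and plate above 3 N and contact force between each of clamp_c, clamp_d and plate below 0.5 N) or (contact force between each of clamp_b, clamp_c and plate above 3 N and contact force between each of clamp_d, clamp_a and plate below 0.5 N) or (contact force between each of clamp_c, clamp_d and plate above 3 N and contact force between each of clamp_a, clamp_b and plate below 0.5 N) or (contact force between each of clamp_d, clamp_a and plate above 3 N and contact force between each of clamp_b, clamp_c and plate below 0.5 N)).
It fails at once if second pass not in star order: two neighbouring knobs are firm (over 12 N) while both others are still light (under 9 N) ((contact force between each of clamp_a, clamp_b and plate above 12 N and contact force between each of clamp_c, clamp_d and plate below 9 N) or (contact force between each of clamp_b, clamp_c and plate above 12 N and contact force between each of clamp_d, clamp_a and plate below 9 N) or (contact force between each of clamp_c, clamp_d and plate above 12 N and contact force between each of clamp_a, clamp_b and plate below 9 N) or (contact force between each of clamp_d, clamp_a and plate above 12 N and contact force between each of clamp_b, clamp_c and plate below 9 N)).
It fails at once if the pressure plate is shoved more than 8 mm, or a bystander (stapler, tape, cup) is moved more than 15 mm (distance of plate_mid from where it was at the start of the episode above 0.008 m or distance of any of stapler, tape, cup from where it was at the start of the episode above 0.015 m).
It also fails if it takes over 72 s, if anything falls off the work surface, if the arm or the gripper's body presses on something with over 40 N, if the wrist force passes 120 N, or if a joint passes its speed limit or range.

## Working session

There is one attempt and no reset: what is moved stays moved. The work goes in short steps, Python scripts to look and compute and a tool call to move; the robot and the scene stay as the last step left them, time stands still between calls to the robot, and variables do not carry over. Pictures are saved under pics/ and viewed, about 8 in all and at most 12, crops included, and the job is handed in when it is done.

Besides the shell and the picture viewer there is one more tool, called after "Request:" by a JSON object that holds its "op" and its "data", one argument or row to a line. step_arm: Moves the arm, as the interface text tells. Its arguments: {"type":"object","properties":{"offset":{"type":"array","items":{"type":"array","items":{"type":"number"}}},"twist":{"type":"array","items":{"type":"array","items":{"type":"number"}}},"jaw":{"type":"number"}},"required":["offset","twist"]}

```bash
mkdir -p pics; python3 - <<'E'
from station import robot
import cv2,numpy as np
s=robot.sense(); print(s)
for n in("top","scene"):
    c=robot.camera(n); cv2.imwrite(f"pics/{n}0.png",c["image"][:,:,::-1]); print(n,c["intrinsics"],c["k1"],c["pose"])
E
```

```text
{'clock': 0.0, 'q': array([ 1.21129573e+00,  3.09017606e-01,  1.63523183e+00,  2.78672713e-05,
        1.19968094e+00, -6.96994939e-02]), 'qvel': array([ 0.00089463, -0.00194813,  0.00062233,  0.00012505,  0.00058718,
       -0.00346083]), 'joint_efforts': array([-3.88080261e-04, -4.15269327e+01, -2.76657200e+01, -2.94808478e-04,
        1.04201873e-02,  7.21045495e-06]), 'tool_pos': array([178.3371321 , 598.18146488, 247.01761304]), 'ee_rot': array([ 8.01800969e-01,  5.97590027e-01, -9.90572140e-04,  6.20617166e-04]), 'ft_force': array([-0.31469848, -0.32733109, -0.06931841]), 'moment': array([-0.05565702, -0.01687522, -0.05618785]), 'width': 85.1633175191391}
top [[380.04866672   0.         319.04451215]
 [  0.         380.04866672 205.6809481 ]
 [  0.           0.           1.        ]] -0.06464736874734038 [[ 1.50147535e-02  9.82515592e-01 -1.85573888e-01  5.14965330e+02]
 [-9.99026401e-01  7.04136299e-03 -4.35507728e-02  1.78021475e+01]
 [-4.14826202e-02  1.86047117e-01  9.81664740e-01  7.73306958e+02]
 [ 0.00000000e+00  0.00000000e+00  0.00000000e+00  1.00000000e+00]]
scene [[419.68972568   0.         322.28276859]
 [  0.         419.68972568 194.47866214]
 [  0.           0.           1.        ]] -0.10133199172649685 [[-7.11796034e-01 -5.15262942e-01  4.77336891e-01  9.85610108e+02]
 [ 7.02386036e-01 -5.21669794e-01  4.84266954e-01  4.03690827e+02]
 [-5.12577289e-04  6.79974064e-01  7.33235985e-01  6.52316137e+02]
 [ 0.00000000e+00  0.00000000e+00  0.00000000e+00  1.00000000e+00]]
```

View pics/top0.png

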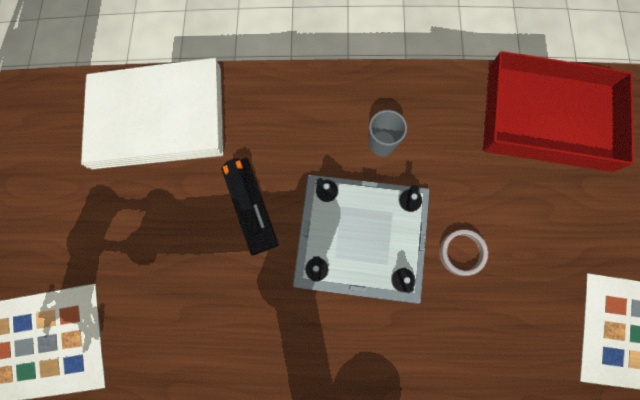

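View pics/scene0.png

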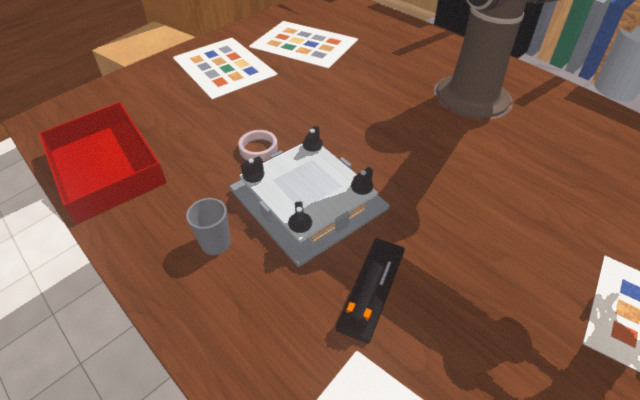

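The top view shows the press with bed corners at about (308,175), (429,188), (420,302) and (294,288). The knobs are at b(326,190), c(411,199), a(316,268) and d(403,280). The stapler is at (250,207), the tape at (464,252) and the cup at (387,130). The scene view agrees.

```bash
cat > h.py <<'E'
import numpy as np,cv2
from scipy.spatial.transform import Rotation as R
def back(c,px,z):
    K=c["intrinsics"];T=np.array(c["pose"]);px=np.atleast_2d(px).astype(float)
    d=cv2.undistortPoints(px[:,None],K,np.array([c["k1"],0,0,0.]))[:,0]
    r=np.c_[d[:,0],-d[:,1],-np.ones(len(d))]@T[:3,:3].T
    return T[:3,3]+r*((z-T[2,3])/r[:,2])[:,None]
def proj(c,P):
    T=np.array(c["pose"]);p=(np.atleast_2d(P)-T[:3,3])@T[:3,:3]
    return cv2.projectPoints((p*[1,-1,-1])[:,None],np.zeros(3),np.zeros(3),c["intrinsics"],np.array([c["k1"],0,0,0.]))[0][:,0]
E
python3 - <<'E'
from h import *
from station import robot
c=robot.camera("top")
b=back(c,[(308,175),(429,188),(420,302),(294,288)],18); print(b.round(1),b.mean(0))
for p,q in((0,1),(1,2),(2,3),(3,0)):print(np.linalg.norm(b[p]-b[q]))
k=back(c,[(326,190),(411,199),(316,268),(403,280)],75);print(k.round(1),k.mean(0))
s=robot.sense();Rt=R.from_quat(s["ee_rot"]).as_matrix();print(Rt.round(3))
w=robot.camera("wrist");T=w["pose"];print(Rt.T@(T[:3,3]-s["tool_pos"]),(Rt.T@T[:3,:3]).round(3),w["intrinsics"])
E
```

```text
[[ 721.9   75.    18. ]
 [ 695.9 -171.4   18. ]
 [ 470.2 -146.3   18. ]
 [ 493.5   97.9   18. ]] [595.37064739 -36.19652972  18.        ]
247.8470961862119
227.0398298017628
245.27037545475247
229.51280031817814
[[ 677.2   36.1   75. ]
 [ 660.9 -122.8   75. ]
 [ 531.6   52.6   75. ]
 [ 512.  -104.4   75. ]] [595.41058246 -34.61398637  75.        ]
[[ 0.286  0.958 -0.001]
 [ 0.958 -0.286 -0.002]
 [-0.002 -0.    -1.   ]]
[  -0.29501872  -74.99819344 -127.39930908] [[ 1.     0.001 -0.001]
 [ 0.001 -0.956 -0.295]
 [-0.001  0.295 -0.956]] [[321.91734852   0.         314.33431783]
 [  0.         321.91734852 200.77593251]
 [  0.           0.           1.        ]]
```

Request:
{"op": "step_arm", "data": {
  "offset": [
    [-0.245,0.29,0.024],
    [-0.245,0.29,0.024],
    [-0.245,0.29,0.024],
    [-0.245,0.29,0.024],
    [-0.245,0.29,0.024],
    [-0.245,0.29,0.024],
    [-0.245,0.29,0.024],
    [-0.245,0.29,0.024],
    [-0.245,0.29,0.024],
    [-0.245,0.29,0.024],
    [-0.245,0.29,0.024]
  ],
  "twist": [
    [0,0,73.4],
    [0,0,73.4],
    [0,0,73.4],
    [0,0,73.4],
    [0,0,73.4],
    [0,0,73.4],
    [0,0,73.4],
    [0,0,73.4],
    [0,0,73.4],
    [0,0,73.4],
    [0,0,73.4]
  ]
}}

```text
clock: 1.12
tool_pos: [387.9, 278.5, 224.0]
ee_rot: [1.0, -0.005, -0.0, 0.0]
ft_force: [-0.1, 1.5, 1.0]
width: 85.4
```

Request:
{"op": "step_arm", "data": {
  "offset": [
    [0.207,0.315,0.024],
    [0.207,0.315,0.024],
    [0.207,0.315,0.024],
    [0.207,0.315,0.024],
    [0.207,0.315,0.024],
    [0.207,0.315,0.024],
    [0.207,0.315,0.024],
    [0.207,0.315,0.024],
    [0.207,0.315,0.024],
    [0.207,0.315,0.024],
    [0.207,0.315,0.024],
    [0.207,0.315,0.024]
  ],
  "twist": [
    [0,0,0],
    [0,0,0],
    [0,0,0],
    [0,0,0],
    [0,0,0],
    [0,0,0],
    [0,0,0],
    [0,0,0],
    [0,0,0],
    [0,0,0],
    [0,0,0],
    [0,0,0]
  ]
}}

```text
clock: 2.12
tool_pos: [592.8, -33.6, 199.7]
ee_rot: [1.0, -0.001, -0.001, -0.0]
ft_force: [-0.3, 0.8, -0.6]
width: 85.8
```

```bash
python3 - <<'E'
from h import *
from station import robot
s=robot.sense(); print(s["clock"],s["tool_pos"],s["ee_rot"])
import pickle
w=robot.camera("wrist");pickle.dump(w,open("w1.pkl","wb"));I=w["image"]
# overlay predicted knob centres
a=-0.1;M=np.array([[np.cos(a),-np.sin(a)],[np.sin(a),np.cos(a)]])
P=np.array([[*(M@[x,y]+[595.4,-35.5]),96] for x,y in((-75,80),(75,80),(75,-80),(-75,-80))])
p=proj(w,P);print(p.round(1))
T=[cv2.resize(cv2.getRectSubPix(I[:,:,::-1].copy(),(100,75),tuple(map(float,q))),(400,300),interpolation=cv2.INTER_CUBIC) for q in p]
cv2.imwrite("pics/w1.png",np.vstack([np.hstack(T[:2]),np.hstack(T[2:])]))
E
```

```text
2.1167 [592.8144407  -33.60875389 199.67631493] [ 9.99999374e-01 -5.58210167e-04 -8.73660075e-04 -4.21148789e-04]
[[220.8  87.6]
 [436.2 110. ]
 [396.7 306. ]
 [218.2 290.7]]
```

View pics/w1.png

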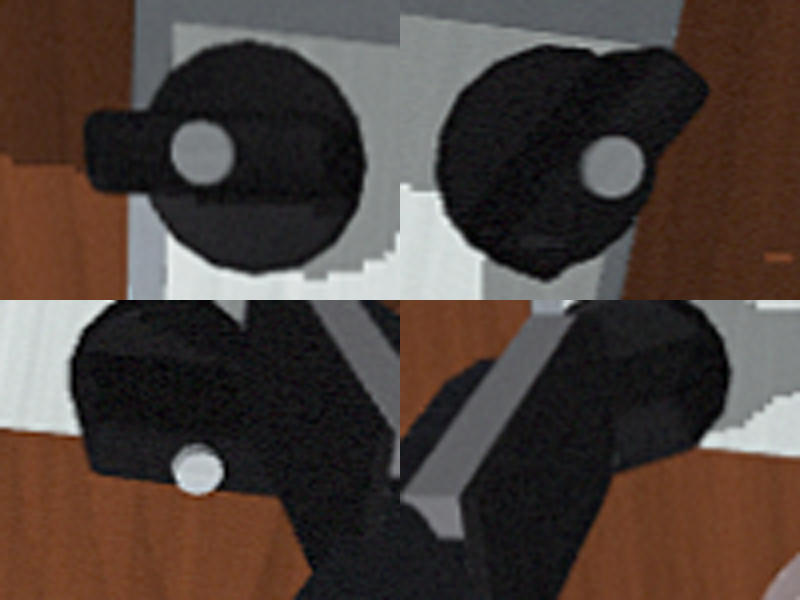

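The crops show the stud end on each wing. In the crops it is at (202,152) for a, (212,166) for b and (198,169) for c. The wing of a lies along x and the wing of b is at about 45 degrees. A finger hides d, so I'll shift to see c and d.

Request:
{"op": "step_arm", "data": {
  "offset": [
    [0,0.12,0],
    [0,0.12,0],
    [0,0.12,0],
    [0,0.12,0],
    [0,0.12,0],
    [0,0.12,0]
  ],
  "twist": [
    [0,0,0],
    [0,0,0],
    [0,0,0],
    [0,0,0],
    [0,0,0],
    [0,0,0]
  ]
}}

```text
clock: 2.67
tool_pos: [592.9, -152.0, 200.3]
ee_rot: [1.0, 0.0, -0.0, -0.001]
ft_force: [0.2, -0.1, 0.2]
width: 85.0
```

```bash
python3 - <<'E'
from h import *
from station import robot
import pickle
s=robot.sense(); print(s["clock"],s["tool_pos"])
w=robot.camera("wrist");pickle.dump(w,open("w2.pkl","wb"));I=w["image"]
w1=pickle.load(open("w1.pkl","rb"))
a=-0.1;M=np.array([[np.cos(a),-np.sin(a)],[np.sin(a),np.cos(a)]])
P=np.array([[*(M@[x,y]+[595.4,-35.5]),96] for x,y in((-75,80),(75,80),(75,-80),(-75,-80))])
p=proj(w,P);print(p.round(1))
def crop(I,q): return cv2.resize(cv2.getRectSubPix(I[:,:,::-1].copy(),(100,75),tuple(map(float,q))),(400,300),interpolation=cv2.INTER_CUBIC)
T=[np.clip(crop(i,q)*2.0,0,255).astype(np.uint8) for i,q in zip((w1["image"],)*2+(I,I),list(proj(w1,P)[:2])+list(p[2:]))]
cv2.imwrite("pics/w2.png",np.vstack([np.hstack(T[:2]),np.hstack(T[2:])]))
E
```

```text
2.6667 [ 592.9261072  -152.00609742  200.26163757]
[[ 209.4 -111.2]
 [ 451.   -83.1]
 [ 408.4  167.5]
 [ 203.3  147.1]]
```

View pics/w2.png

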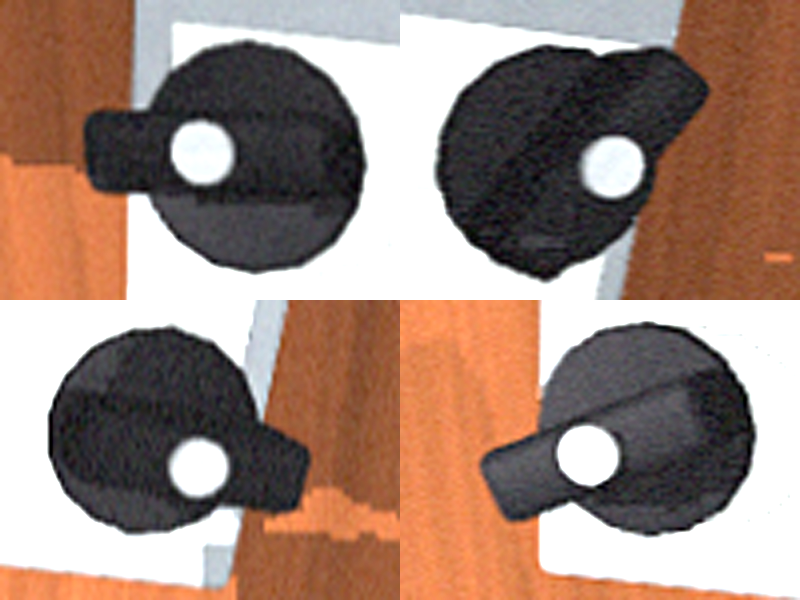

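The brightened crops show all four. Studs in crop coordinates are a(202,152), b(612,166), c(198,467) and d(587,455). The wings of c and d tilt about −11 and +22 degrees in yaw. Next I fit the press pose and the wing yaws.

```bash
python3 - <<'E'
from h import *
import pickle
from scipy.optimize import least_squares
w1=pickle.load(open("w1.pkl","rb"));w2=pickle.load(open("w2.pkl","rb"))
C=dict(a=(w1,(220.8,87.6),(0,0)),b=(w1,(436.2,110.),(400,0)),c=(w2,(408.4,167.5),(0,300)),d=(w2,(203.3,147.1),(400,300)))
def px(k,p):
    w,q,o=C[k];return np.array(q)+((np.array(p)-o)-[199.5,149.5])/4
st=dict(a=(202,152),b=(612,166),c=(198,467),d=(587,455))
L=np.array([(-75,80),(75,80),(75,-80),(-75,-80)])
def model(v):
    a=v[2];M=np.array([[np.cos(a),-np.sin(a)],[np.sin(a),np.cos(a)]]);return L@M.T+v[:2]
def f(v):return np.concatenate([proj(C[k][0],[*m,v[3]])[0]-px(k,st[k]) for k,m in zip("abcd",model(v))])
r=least_squares(f,[595,-36,-.1,97]);print(r.x,r.fun.round(1));print(model(r.x).round(1))
for z in(97,):
  for k in"abcd":print(k,back(C[k][0],px(k,st[k]),z)[0].round(1))
E_=dict(a=[((90,112),(320,112))],b=[((520,160),(612,58)),((650,160),(705,92))],c=[((215,500),(295,512))],d=[((485,460),(715,370))])
for k,l in E_.items():
  for p,q in l:
    u=back(C[k][0],[px(k,p),px(k,q)],96);d=u[1]-u[0];print(k,np.degrees(np.arctan2(d[1],d[0])).round(1),np.linalg.norm(d).round(1))
for k,(p,q) in dict(a=((90,112),(88,190)),c=((308,465),(298,512)),d=((485,460),(512,520))).items():
    u=back(C[k][0],[px(k,p),px(k,q)],96);d=u[0]-u[1];print("end",k,np.degrees(np.arctan2(d[1],d[0])).round(1)-90,np.linalg.norm(d).round(1))
E
```

```text
[ 5.95505003e+02 -3.70651410e+01 -1.14391942e-01  9.97737087e+01] [-0.1  0.1  0.   0.1  0.   0.   0.1 -0.2]
[[ 530.1   51. ]
 [ 679.1   33.9]
 [ 660.9 -125.1]
 [ 511.9 -108. ]]
a [529.5  51.1  97. ]
b [680.2  33.8  97. ]
c [ 661.7 -125.7   97. ]
d [ 510.8 -108.5   97. ]
a -0.8 39.5
b 49.6 22.6
b 53.7 14.4
c -8.4 15.5
d 19.9 46.0
end a -7.099999999999994 12.9
end c -5.900000000000006 9.0
end d 18.599999999999994 11.7
```

Request:
{"op": "step_arm", "data": {
  "offset": [
    [0.068,-0.027,0.06],
    [0.068,-0.027,0.06],
    [0.068,-0.027,0.06],
    [0.068,-0.027,0.06],
    [0.068,-0.027,0.06],
    [0.068,-0.027,0.06],
    [0.068,-0.027,0.06],
    [0.068,-0.027,0.06],
    [0.068,-0.027,0.06],
    [0.068,-0.027,0.06],
    [0.068,-0.027,0.06],
    [0.068,-0.027,0.06]
  ],
  "twist": [
    [0,0,-82],
    [0,0,-82],
    [0,0,-82],
    [0,0,-82],
    [0,0,-82],
    [0,0,-82],
    [0,0,-82],
    [0,0,-82],
    [0,0,-82],
    [0,0,-82],
    [0,0,-82],
    [0,0,-82]
  ],
  "jaw": 45
}}

```text
clock: 3.72
tool_pos: [661.3, -124.0, 140.3]
ee_rot: [0.752, 0.659, -0.0, -0.0]
ft_force: [0.4, 0.0, 1.0]
width: 38.2
```

```bash
cat > s.py <<'E'
from h import *
from station import robot
s=robot.sense();Rt=R.from_quat(s["ee_rot"]).as_matrix()
print("t%.2f"%s["clock"],s["tool_pos"].round(1),"yaw%.1f"%np.degrees(np.arctan2(Rt[1,0],Rt[0,0])),"tilt",Rt[:2,2].round(3),"F",s["ft_force"].round(1),"M",s["moment"].round(3),"q6 %.2f"%s["q"][5],"w%.1f"%s["width"])
E
cat > g.py <<'E'
import sys
from s import *
# offset in tool frame to a world target x y z yaw
t=np.array(list(map(float,sys.argv[1:4])));y=np.degrees(np.arctan2(Rt[1,0],Rt[0,0]))
print("offset",(Rt.T@(t-s["tool_pos"])).round(1),"twist",round(y-float(sys.argv[4]),1))
E
python3 g.py 660.9 -125.1 88 82
```

```text
t3.72 [ 661.3 -124.   140.3] yaw82.5 tilt [-0.001  0.001] F [0.4 0.  1. ] M [-0.026  0.02  -0.044] q6 -1.69 w38.2
offset [-1.2 -0.2 52.3] twist 0.5
```

Request:
{"op": "step_arm", "data": {
  "offset": [
    [-0.001,0,0.03],
    [-0.001,0,0.052],
    [-0.001,0,0.052],
    [-0.001,0,0.052]
  ],
  "twist": [
    [0,0,0],
    [0,0,0],
    [0,0,0],
    [0,0,0]
  ]
}}

```text
clock: 4.05
tool_pos: [659.6, -125.3, 86.6]
ee_rot: [0.754, 0.657, -0.001, -0.002]
ft_force: [0.3, 0.4, 0.2]
width: 38.5
```

```bash
python3 s.py
```

```text
t4.05 [ 659.6 -125.3   86.6] yaw82.1 tilt [-0.004  0.001] F [0.3 0.4 0.2] M [-0.033 -0.07  -0.013] q6 -1.69 w38.5
```

Request:
{"op": "step_arm", "data": {
  "offset": [
    [0,0,0],
    [0,0,0],
    [0,0,0],
    [0,0,0],
    [0,0,0],
    [0,0,0]
  ],
  "twist": [
    [0,0,0],
    [0,0,0],
    [0,0,0],
    [0,0,0],
    [0,0,0],
    [0,0,0]
  ],
  "jaw": 0
}}

```text
clock: 4.55
tool_pos: [662.9, -125.8, 90.5]
ee_rot: [0.755, 0.656, 0.002, 0.0]
ft_force: [0.6, 4.6, 1.3]
width: 13.0
```

```bash
python3 s.py
```

```text
t4.55 [ 662.9 -125.8   90.5] yaw82.0 tilt [0.003 0.003] F [0.6 4.6 1.3] M [ 0.778 -0.052 -0.012] q6 -1.69 w13.0
```

Request:
{"op": "step_arm", "data": {
  "offset": [
    [0,0,0],
    [0,0,0]
  ],
  "twist": [
    [0,0,5],
    [0,0,5]
  ]
}}

```text
clock: 4.72
tool_pos: [662.9, -126.0, 90.5]
ee_rot: [0.783, 0.622, 0.002, 0.0]
ft_force: [0.3, 5.2, 2.9]
width: 12.8
```

```bash
python3 s.py
```

```text
t4.72 [ 662.9 -126.    90.5] yaw76.9 tilt [0.003 0.002] F [0.3 5.2 2.9] M [ 0.861 -0.016 -0.05 ] q6 -1.60 w12.8
```

Request:
{"op": "step_arm", "data": {
  "offset": [
    [0,0,0],
    [0,0,0]
  ],
  "twist": [
    [0,0,5],
    [0,0,5]
  ]
}}

```text
clock: 4.88
tool_pos: [662.8, -126.1, 90.5]
ee_rot: [0.81, 0.587, 0.002, 0.0]
ft_force: [-0.5, 5.1, 2.4]
width: 12.9
```

```bash
python3 s.py
```

```text
t4.88 [ 662.8 -126.1   90.5] yaw71.9 tilt [0.003 0.002] F [-0.5  5.1  2.4] M [ 0.763 -0.004 -0.044] q6 -1.51 w12.9
```

Request:
{"op": "step_arm", "data": {
  "offset": [
    [0,0,0],
    [0,0,0]
  ],
  "twist": [
    [0,0,5],
    [0,0,5]
  ]
}}

```text
clock: 5.05
tool_pos: [662.7, -126.3, 90.5]
ee_rot: [0.834, 0.551, 0.002, 0.0]
ft_force: [-0.0, 5.8, 2.7]
width: 12.8
```

```bash
python3 s.py
```

```text
t5.05 [ 662.7 -126.3   90.5] yaw66.9 tilt [0.003 0.002] F [-0.   5.8  2.7] M [ 0.819  0.084 -0.008] q6 -1.42 w12.8
```

Request:
{"op": "step_arm", "data": {
  "offset": [
    [0,0,0],
    [0,0,0]
  ],
  "twist": [
    [0,0,5],
    [0,0,5]
  ]
}}

```text
clock: 5.22
tool_pos: [662.7, -126.4, 90.5]
ee_rot: [0.857, 0.515, 0.002, 0.0]
ft_force: [-1.3, 5.9, 4.0]
width: 12.3
```

```bash
python3 s.py
```

```text
t5.22 [ 662.7 -126.4   90.5] yaw62.0 tilt [0.003 0.002] F [-1.3  5.9  4. ] M [ 0.774  0.093 -0.029] q6 -1.34 w12.3
```

Request:
{"op": "step_arm", "data": {
  "offset": [
    [0,0,0],
    [0,0,0]
  ],
  "twist": [
    [0,0,5],
    [0,0,5]
  ]
}}

```text
clock: 5.38
tool_pos: [662.5, -126.6, 90.5]
ee_rot: [0.879, 0.477, 0.001, -0.0]
ft_force: [-1.7, 6.0, 5.9]
width: 12.9
```

```bash
python3 s.py
```

```text
t5.38 [ 662.5 -126.6   90.5] yaw57.0 tilt [0.002 0.001] F [-1.7  6.   5.9] M [ 0.911  0.158 -0.074] q6 -1.25 w12.9
```

Request:
{"op": "step_arm", "data": {
  "offset": [
    [0,0,0],
    [0,0,0]
  ],
  "twist": [
    [0,0,5],
    [0,0,5]
  ]
}}

```text
clock: 5.55
tool_pos: [662.5, -126.8, 90.5]
ee_rot: [0.899, 0.439, 0.001, -0.0]
ft_force: [-1.3, 4.5, 4.9]
width: 12.8
```

```bash
python3 s.py
```

```text
t5.55 [ 662.5 -126.8   90.5] yaw52.0 tilt [0.002 0.001] F [-1.3  4.5  4.9] M [ 0.783  0.194 -0.075] q6 -1.16 w12.8
```

Request:
{"op": "step_arm", "data": {
  "offset": [
    [0,0,0],
    [0,0,0]
  ],
  "twist": [
    [0,0,5],
    [0,0,5]
  ]
}}

```text
clock: 5.72
tool_pos: [662.3, -126.9, 90.4]
ee_rot: [0.917, 0.399, 0.001, -0.0]
ft_force: [-1.2, 4.9, 4.8]
width: 12.8
```

```bash
python3 s.py
```

```text
t5.72 [ 662.3 -126.9   90.4] yaw47.0 tilt [0.002 0.001] F [-1.2  4.9  4.8] M [ 0.737  0.275 -0.056] q6 -1.08 w12.8
```

Request:
{"op": "step_arm", "data": {
  "offset": [
    [0,0,0],
    [0,0,0]
  ],
  "twist": [
    [0,0,5],
    [0,0,5]
  ]
}}

```text
clock: 5.88
tool_pos: [662.2, -127.0, 90.5]
ee_rot: [0.933, 0.359, 0.001, -0.0]
ft_force: [-1.4, 5.3, 5.2]
width: 13.2
```

```bash
python3 s.py
```

```text
t5.88 [ 662.2 -127.    90.5] yaw42.0 tilt [0.002 0.001] F [-1.4  5.3  5.2] M [ 0.686  0.336 -0.096] q6 -0.99 w13.2
```

Request:
{"op": "step_arm", "data": {
  "offset": [
    [0,0,0],
    [0,0,0]
  ],
  "twist": [
    [0,0,5],
    [0,0,5]
  ]
}}

```text
clock: 6.05
tool_pos: [662.0, -127.1, 90.1]
ee_rot: [0.948, 0.318, 0.001, -0.0]
ft_force: [-1.1, 5.9, 5.3]
width: 12.6
```

```bash
python3 s.py
```

```text
t6.05 [ 662.  -127.1   90.1] yaw37.1 tilt [0.001 0.001] F [-1.1  5.9  5.3] M [0.729 0.36  0.009] q6 -0.90 w12.6
```

Request:
{"op": "step_arm", "data": {
  "offset": [
    [0,0,0],
    [0,0,0]
  ],
  "twist": [
    [0,0,5],
    [0,0,5]
  ]
}}

```text
clock: 6.22
tool_pos: [661.9, -127.2, 89.8]
ee_rot: [0.961, 0.277, 0.001, -0.0]
ft_force: [-1.3, 4.7, 6.2]
width: 12.6
```

```bash
python3 s.py
```

```text
t6.22 [ 661.9 -127.2   89.8] yaw32.1 tilt [0.001 0.001] F [-1.3  4.7  6.2] M [0.705 0.356 0.009] q6 -0.82 w12.6
```

Request:
{"op": "step_arm", "data": {
  "offset": [
    [0,0,0],
    [0,0,0]
  ],
  "twist": [
    [0,0,5],
    [0,0,5]
  ]
}}

```text
clock: 6.38
tool_pos: [661.7, -127.3, 89.3]
ee_rot: [0.972, 0.235, 0.0, -0.0]
ft_force: [-0.5, 4.7, 6.4]
width: 12.9
```

```bash
python3 s.py
```

```text
t6.38 [ 661.7 -127.3   89.3] yaw27.2 tilt [0.001 0.001] F [-0.5  4.7  6.4] M [0.776 0.34  0.038] q6 -0.73 w12.9
```

Request:
{"op": "step_arm", "data": {
  "offset": [
    [0,0,0],
    [0,0,0],
    [0,0,0],
    [0,0,0],
    [0,0,-0.03],
    [0,0,-0.055],
    [0,0,-0.055]
  ],
  "twist": [
    [0,0,0],
    [0,0,0],
    [0,0,0],
    [0,0,0],
    [0,0,0],
    [0,0,0],
    [0,0,0]
  ],
  "jaw": 45
}}

```text
clock: 6.97
tool_pos: [665.3, -129.3, 149.1]
ee_rot: [0.972, 0.234, 0.005, 0.003]
ft_force: [1.4, 0.1, 1.0]
width: 37.8
```

```bash
python3 g.py 530.1 51.0 140 88
```

```text
t6.97 [ 665.3 -129.3  149.1] yaw27.0 tilt [ 0.01  -0.003] F [1.4 0.1 1. ] M [ 0.025 -0.005 -0.001] q6 -0.73 w37.8
offset [ -38.5 -222.1    7.2] twist -61.0
```

Request:
{"op": "step_arm", "data": {
  "offset": [
    [-0.038,-0.222,0],
    [-0.038,-0.222,0],
    [-0.038,-0.222,0],
    [-0.038,-0.222,0],
    [-0.038,-0.222,0],
    [-0.038,-0.222,0],
    [-0.038,-0.222,0],
    [-0.038,-0.222,0],
    [-0.038,-0.222,0],
    [-0.038,-0.222,0],
    [-0.038,-0.222,0],
    [-0.038,-0.222,0]
  ],
  "twist": [
    [0,0,-61],
    [0,0,-61],
    [0,0,-61],
    [0,0,-61],
    [0,0,-61],
    [0,0,-61],
    [0,0,-61],
    [0,0,-61],
    [0,0,-61],
    [0,0,-61],
    [0,0,-61],
    [0,0,-61]
  ]
}}

```text
clock: 7.97
tool_pos: [526.7, 52.6, 143.0]
ee_rot: [0.72, 0.694, -0.0, 0.0]
ft_force: [-0.5, -0.9, -0.1]
width: 38.6
```

```bash
python3 g.py 530.1 51.0 88 88
```

```text
t7.97 [526.7  52.6 143. ] yaw87.9 tilt [-0. -0.] F [-0.5 -0.9 -0.1] M [-0.024  0.004  0.013] q6 -1.52 w38.6
offset [-1.4  3.5 55. ] twist -0.1
```

Request:
{"op": "step_arm", "data": {
  "offset": [
    [-0.0015,0.0035,0.03],
    [-0.0015,0.0035,0.052],
    [-0.0015,0.0035,0.052],
    [-0.0015,0.0035,0.052],
    [-0.0015,0.0035,0.052]
  ],
  "twist": [
    [0,0,0],
    [0,0,0],
    [0,0,0],
    [0,0,0],
    [0,0,0]
  ]
}}

```text
clock: 8.38
tool_pos: [530.8, 51.1, 91.9]
ee_rot: [0.72, 0.694, 0.0, 0.0]
ft_force: [-1.2, -0.3, -0.1]
width: 38.8
```

```bash
python3 s.py
```

```text
t8.38 [530.8  51.1  91.9] yaw88.0 tilt [ 0.001 -0.   ] F [-1.2 -0.3 -0.1] M [-0.011  0.041  0.032] q6 -1.52 w38.8
```

Request:
{"op": "step_arm", "data": {
  "offset": [
    [0,0,0],
    [0,0,0],
    [0,0,0],
    [0,0,0],
    [0,0,0],
    [0,0,0],
    [0,0,0]
  ],
  "twist": [
    [0,0,0],
    [0,0,0],
    [0,0,0],
    [0,0,0],
    [0,0,0],
    [0,0,0],
    [0,0,0]
  ],
  "jaw": 0
}}

```text
clock: 8.97
tool_pos: [531.5, 51.0, 92.9]
ee_rot: [0.719, 0.695, 0.001, 0.001]
ft_force: [0.3, -0.4, 6.1]
width: 12.6
```

```bash
python3 s.py
```

```text
t8.97 [531.5  51.   92.9] yaw88.0 tilt [ 0.003 -0.   ] F [ 0.3 -0.4  6.1] M [-0.163  0.119  0.082] q6 -1.52 w12.6
```

Request:
{"op": "step_arm", "data": {
  "offset": [
    [0,0,0],
    [0,0,0]
  ],
  "twist": [
    [0,0,5],
    [0,0,5]
  ]
}}

```text
clock: 9.13
tool_pos: [531.5, 50.9, 92.9]
ee_rot: [0.75, 0.662, 0.001, 0.001]
ft_force: [-1.7, -1.7, 6.8]
width: 12.7
```

```bash
python3 s.py
```

```text
t9.13 [531.5  50.9  92.9] yaw82.8 tilt [ 0.003 -0.001] F [-1.7 -1.7  6.8] M [-0.291  0.138 -0.066] q6 -1.43 w12.7
```

Request:
{"op": "step_arm", "data": {
  "offset": [
    [0,0,0],
    [0,0,0]
  ],
  "twist": [
    [0,0,5],
    [0,0,5]
  ]
}}

```text
clock: 9.3
tool_pos: [531.5, 50.8, 92.9]
ee_rot: [0.778, 0.628, 0.001, 0.001]
ft_force: [-1.2, -1.1, 5.4]
width: 12.5
```

```bash
python3 s.py
```

```text
t9.30 [531.5  50.8  92.9] yaw77.8 tilt [ 0.003 -0.001] F [-1.2 -1.1  5.4] M [-0.343  0.143 -0.014] q6 -1.34 w12.5
```

Request:
{"op": "step_arm", "data": {
  "offset": [
    [0,0,0],
    [0,0,0]
  ],
  "twist": [
    [0,0,5],
    [0,0,5]
  ]
}}

```text
clock: 9.47
tool_pos: [531.5, 50.7, 92.9]
ee_rot: [0.805, 0.594, 0.001, 0.001]
ft_force: [-1.1, -3.4, 6.9]
width: 12.4
```

```bash
python3 s.py
```

```text
t9.47 [531.5  50.7  92.9] yaw72.9 tilt [ 0.003 -0.001] F [-1.1 -3.4  6.9] M [-0.409  0.17  -0.023] q6 -1.26 w12.4
```

Request:
{"op": "step_arm", "data": {
  "offset": [
    [0,0,0],
    [0,0,0]
  ],
  "twist": [
    [0,0,5],
    [0,0,5]
  ]
}}

```text
clock: 9.63
tool_pos: [531.4, 50.5, 92.9]
ee_rot: [0.83, 0.558, 0.001, 0.001]
ft_force: [-0.1, -2.7, 6.7]
width: 12.8
```

```bash
python3 s.py
```

```text
t9.63 [531.4  50.5  92.9] yaw67.9 tilt [ 0.003 -0.001] F [-0.1 -2.7  6.7] M [-0.434  0.145 -0.064] q6 -1.17 w12.8
```

Request:
{"op": "step_arm", "data": {
  "offset": [
    [0,0,0],
    [0,0,0]
  ],
  "twist": [
    [0,0,5],
    [0,0,5]
  ]
}}

```text
clock: 9.8
tool_pos: [531.4, 50.5, 92.9]
ee_rot: [0.853, 0.522, 0.001, 0.001]
ft_force: [-2.1, -3.2, 7.4]
width: 12.6
```

```bash
python3 s.py
```

```text
t9.80 [531.4  50.5  92.9] yaw62.9 tilt [ 0.002 -0.001] F [-2.1 -3.2  7.4] M [-0.53   0.17  -0.044] q6 -1.08 w12.6
```

Request:
{"op": "step_arm", "data": {
  "offset": [
    [0,0,0],
    [0,0,0]
  ],
  "twist": [
    [0,0,5],
    [0,0,5]
  ]
}}

```text
clock: 9.97
tool_pos: [531.3, 50.4, 93.0]
ee_rot: [0.875, 0.484, 0.001, 0.001]
ft_force: [-0.6, -4.3, 6.5]
width: 12.8
```

```bash
python3 s.py
```

```text
t9.97 [531.3  50.4  93. ] yaw57.9 tilt [ 0.002 -0.002] F [-0.6 -4.3  6.5] M [-0.61   0.246 -0.078] q6 -0.99 w12.8
```

Request:
{"op": "step_arm", "data": {
  "offset": [
    [0,0,0],
    [0,0,0]
  ],
  "twist": [
    [0,0,5],
    [0,0,5]
  ]
}}

```text
clock: 10.13
tool_pos: [531.2, 50.3, 92.6]
ee_rot: [0.895, 0.446, 0.001, 0.001]
ft_force: [-1.4, -4.5, 5.2]
width: 12.8
```

```bash
python3 s.py
```

```text
t10.13 [531.2  50.3  92.6] yaw53.0 tilt [ 0.002 -0.002] F [-1.4 -4.5  5.2] M [-0.763  0.156 -0.028] q6 -0.91 w12.8
```

Request:
{"op": "step_arm", "data": {
  "offset": [
    [0,0,0],
    [0,0,0]
  ],
  "twist": [
    [0,0,5],
    [0,0,5]
  ]
}}

```text
clock: 10.3
tool_pos: [531.1, 50.2, 92.2]
ee_rot: [0.913, 0.407, 0.001, 0.001]
ft_force: [1.1, -5.3, 5.1]
width: 12.4
```

```bash
python3 s.py
```

```text
t10.30 [531.1  50.2  92.2] yaw48.1 tilt [ 0.002 -0.002] F [ 1.1 -5.3  5.1] M [-0.976  0.037  0.055] q6 -0.82 w12.4
```

Request:
{"op": "step_arm", "data": {
  "offset": [
    [0,0,0],
    [0,0,0]
  ],
  "twist": [
    [0,0,5],
    [0,0,5]
  ]
}}

```text
clock: 10.47
tool_pos: [531.0, 50.1, 91.8]
ee_rot: [0.93, 0.367, 0.001, 0.001]
ft_force: [0.6, -4.8, 2.4]
width: 12.3
```

```bash
python3 s.py
```

```text
t10.47 [531.   50.1  91.8] yaw43.1 tilt [ 0.002 -0.002] F [ 0.6 -4.8  2.4] M [-0.955 -0.174  0.036] q6 -0.74 w12.3
```

Request:
{"op": "step_arm", "data": {
  "offset": [
    [0,0,0],
    [0,0,0],
    [0,0,0],
    [0,0,0],
    [0,0,-0.03],
    [0,0,-0.052],
    [0,0,-0.052],
    [0,0,-0.052]
  ],
  "twist": [
    [0,0,0],
    [0,0,0],
    [0,0,0],
    [0,0,0],
    [0,0,0],
    [0,0,0],
    [0,0,0],
    [0,0,0]
  ],
  "jaw": 45
}}

```text
clock: 11.13
tool_pos: [531.4, 51.6, 144.7]
ee_rot: [0.93, 0.367, 0.002, 0.0]
ft_force: [0.1, -1.4, -0.5]
width: 38.5
```

```bash
python3 g.py 679.1 33.9 143 -39
```

```text
t11.13 [531.4  51.6 144.7] yaw43.0 tilt [0.003 0.   ] F [ 0.1 -1.4 -0.5] M [ 0.01  -0.024  0.029] q6 -0.74 w38.5
offset [ 95.9 113.7   2.2] twist 82.0
```

Request:
{"op": "step_arm", "data": {
  "offset": [
    [0.096,0.114,0],
    [0.096,0.114,0],
    [0.096,0.114,0],
    [0.096,0.114,0],
    [0.096,0.114,0],
    [0.096,0.114,0],
    [0.096,0.114,0],
    [0.096,0.114,0],
    [0.096,0.114,0],
    [0.096,0.114,0],
    [0.096,0.114,0],
    [0.096,0.114,0]
  ],
  "twist": [
    [0,0,82],
    [0,0,82],
    [0,0,82],
    [0,0,82],
    [0,0,82],
    [0,0,82],
    [0,0,82],
    [0,0,82],
    [0,0,82],
    [0,0,82],
    [0,0,82],
    [0,0,82]
  ]
}}

```text
clock: 12.13
tool_pos: [676.7, 33.6, 140.9]
ee_rot: [0.942, -0.336, -0.002, 0.0]
ft_force: [-0.5, 0.6, -0.9]
width: 38.4
```

```bash
python3 g.py 679.1 33.9 91 -39
```

```text
t12.13 [676.7  33.6 140.9] yaw-39.3 tilt [-0.004  0.   ] F [-0.5  0.6 -0.9] M [ 0.008  0.022 -0.018] q6 0.67 w38.4
offset [ 1.8 -1.9 49.9] twist -0.3
```

Request:
{"op": "step_arm", "data": {
  "offset": [
    [0.001,-0.001,0.03],
    [0.001,-0.001,0.051],
    [0.001,-0.001,0.051],
    [0.001,-0.001,0.051],
    [0.001,-0.001,0.051]
  ],
  "twist": [
    [0,0,0],
    [0,0,0],
    [0,0,0],
    [0,0,0],
    [0,0,0]
  ]
}}

```text
clock: 12.55
tool_pos: [679.4, 33.6, 92.0]
ee_rot: [0.943, -0.334, -0.0, 0.0]
ft_force: [-0.0, 0.7, 0.4]
width: 38.3
```

```bash
python3 s.py
```

```text
t12.55 [679.4  33.6  92. ] yaw-39.0 tilt [-0.001  0.   ] F [-0.   0.7  0.4] M [ 0.014  0.008 -0.029] q6 0.67 w38.3
```

Request:
{"op": "step_arm", "data": {
  "offset": [
    [0,0,0],
    [0,0,0],
    [0,0,0],
    [0,0,0],
    [0,0,0],
    [0,0,0],
    [0,0,0]
  ],
  "twist": [
    [0,0,0],
    [0,0,0],
    [0,0,0],
    [0,0,0],
    [0,0,0],
    [0,0,0],
    [0,0,0]
  ],
  "jaw": 0
}}

```text
clock: 13.13
tool_pos: [679.9, 34.4, 94.3]
ee_rot: [0.943, -0.334, 0.0, -0.001]
ft_force: [-3.3, 2.9, 5.4]
width: 12.6
```

```bash
python3 s.py
```

```text
t13.13 [679.9  34.4  94.3] yaw-39.0 tilt [0.001 0.001] F [-3.3  2.9  5.4] M [0.512 0.582 0.037] q6 0.67 w12.6
```

Request:
{"op": "step_arm", "data": {
  "offset": [
    [0,0,0],
    [0,0,0]
  ],
  "twist": [
    [0,0,5],
    [0,0,5]
  ]
}}

```text
clock: 13.3
tool_pos: [679.9, 34.4, 94.3]
ee_rot: [0.927, -0.376, 0.0, -0.001]
ft_force: [-3.0, 2.4, 5.7]
width: 12.9
```

```bash
python3 s.py
```

```text
t13.30 [679.9  34.4  94.3] yaw-44.2 tilt [0.001 0.001] F [-3.   2.4  5.7] M [ 0.431  0.515 -0.028] q6 0.76 w12.9
```

Request:
{"op": "step_arm", "data": {
  "offset": [
    [0,0,0],
    [0,0,0]
  ],
  "twist": [
    [0,0,5],
    [0,0,5]
  ]
}}

```text
clock: 13.47
tool_pos: [680.0, 34.3, 94.3]
ee_rot: [0.909, -0.416, 0.0, -0.001]
ft_force: [-2.9, 2.2, 5.6]
width: 12.7
```

```bash
python3 s.py
```

```text
t13.47 [680.   34.3  94.3] yaw-49.2 tilt [0.001 0.001] F [-2.9  2.2  5.6] M [ 0.4    0.545 -0.052] q6 0.84 w12.7
```

Request:
{"op": "step_arm", "data": {
  "offset": [
    [0,0,0],
    [0,0,0]
  ],
  "twist": [
    [0,0,5],
    [0,0,5]
  ]
}}

```text
clock: 13.63
tool_pos: [680.0, 34.2, 94.3]
ee_rot: [0.89, -0.455, 0.0, -0.001]
ft_force: [-3.6, 3.1, 4.9]
width: 12.2
```

```bash
python3 s.py
```

```text
t13.63 [680.   34.2  94.3] yaw-54.2 tilt [0.001 0.001] F [-3.6  3.1  4.9] M [ 0.399  0.502 -0.038] q6 0.93 w12.2
```

Request:
{"op": "step_arm", "data": {
  "offset": [
    [0,0,0],
    [0,0,0]
  ],
  "twist": [
    [0,0,5],
    [0,0,5]
  ]
}}

```text
clock: 13.8
tool_pos: [680.0, 34.2, 94.3]
ee_rot: [0.87, -0.494, 0.0, -0.001]
ft_force: [-2.5, 2.0, 5.0]
width: 12.7
```

```bash
python3 s.py
```

```text
t13.80 [680.   34.2  94.3] yaw-59.2 tilt [0.001 0.001] F [-2.5  2.   5. ] M [ 0.323  0.495 -0.029] q6 1.02 w12.7
```

Request:
{"op": "step_arm", "data": {
  "offset": [
    [0,0,0],
    [0,0,0]
  ],
  "twist": [
    [0,0,5],
    [0,0,5]
  ]
}}

```text
clock: 13.97
tool_pos: [680.1, 34.1, 94.3]
ee_rot: [0.847, -0.531, 0.0, -0.001]
ft_force: [-3.0, 2.1, 5.8]
width: 12.6
```

```bash
python3 s.py
```

```text
t13.97 [680.1  34.1  94.3] yaw-64.2 tilt [0.001 0.001] F [-3.   2.1  5.8] M [ 0.358  0.508 -0.034] q6 1.11 w12.6
```

Request:
{"op": "step_arm", "data": {
  "offset": [
    [0,0,0],
    [0,0,0]
  ],
  "twist": [
    [0,0,5],
    [0,0,5]
  ]
}}

```text
clock: 14.13
tool_pos: [680.1, 34.0, 94.3]
ee_rot: [0.823, -0.568, 0.0, -0.001]
ft_force: [-2.6, 1.8, 5.9]
width: 12.7
```

```bash
python3 s.py
```

```text
t14.13 [680.1  34.   94.3] yaw-69.2 tilt [0.001 0.001] F [-2.6  1.8  5.9] M [ 0.277  0.488 -0.075] q6 1.19 w12.7
```

Request:
{"op": "step_arm", "data": {
  "offset": [
    [0,0,0],
    [0,0,0]
  ],
  "twist": [
    [0,0,5],
    [0,0,5]
  ]
}}

```text
clock: 14.3
tool_pos: [680.1, 34.0, 94.3]
ee_rot: [0.798, -0.603, 0.0, -0.001]
ft_force: [-3.1, 2.8, 5.3]
width: 12.1
```

```bash
python3 s.py
```

```text
t14.30 [680.1  34.   94.3] yaw-74.2 tilt [0.001 0.001] F [-3.1  2.8  5.3] M [ 0.319  0.483 -0.052] q6 1.28 w12.1
```

Request:
{"op": "step_arm", "data": {
  "offset": [
    [0,0,0],
    [0,0,0]
  ],
  "twist": [
    [0,0,5],
    [0,0,5]
  ]
}}

```text
clock: 14.47
tool_pos: [680.1, 33.9, 94.3]
ee_rot: [0.771, -0.637, 0.0, -0.001]
ft_force: [-2.7, 1.1, 4.8]
width: 12.3
```

```bash
python3 s.py
```

```text
t14.47 [680.1  33.9  94.3] yaw-79.2 tilt [0.001 0.   ] F [-2.7  1.1  4.8] M [ 0.246  0.518 -0.121] q6 1.37 w12.3
```

Request:
{"op": "step_arm", "data": {
  "offset": [
    [0,0,0],
    [0,0,0]
  ],
  "twist": [
    [0,0,5],
    [0,0,5]
  ]
}}

```text
clock: 14.63
tool_pos: [680.1, 33.8, 94.3]
ee_rot: [0.742, -0.67, 0.0, -0.001]
ft_force: [-3.5, 2.2, 5.4]
width: 12.8
```

```bash
python3 s.py
```

```text
t14.63 [680.1  33.8  94.3] yaw-84.2 tilt [0.001 0.   ] F [-3.5  2.2  5.4] M [ 0.224  0.547 -0.045] q6 1.45 w12.8
```

Request:
{"op": "step_arm", "data": {
  "offset": [
    [0,0,0],
    [0,0,0]
  ],
  "twist": [
    [0,0,5],
    [0,0,5]
  ]
}}

```text
clock: 14.8
tool_pos: [680.1, 33.7, 94.2]
ee_rot: [0.713, -0.702, 0.0, -0.001]
ft_force: [-3.9, 1.7, 5.0]
width: 13.0
```

```bash
python3 s.py
```

```text
t14.80 [680.1  33.7  94.2] yaw-89.1 tilt [0.001 0.   ] F [-3.9  1.7  5. ] M [0.188 0.551 0.035] q6 1.54 w13.0
```

Request:
{"op": "step_arm", "data": {
  "offset": [
    [0,0,0],
    [0,0,0]
  ],
  "twist": [
    [0,0,5],
    [0,0,5]
  ]
}}

```text
clock: 14.97
tool_pos: [680.1, 33.6, 93.8]
ee_rot: [-0.682, 0.731, -0.0, 0.001]
ft_force: [-1.9, 1.4, 5.8]
width: 12.7
```

```bash
python3 s.py
```

```text
t14.97 [680.1  33.6  93.8] yaw-94.0 tilt [0.001 0.   ] F [-1.9  1.4  5.8] M [ 0.205  0.441 -0.003] q6 1.63 w12.7
```

Request:
{"op": "step_arm", "data": {
  "offset": [
    [0,0,0],
    [0,0,0]
  ],
  "twist": [
    [0,0,5],
    [0,0,5]
  ]
}}

```text
clock: 15.13
tool_pos: [680.0, 33.6, 93.4]
ee_rot: [-0.65, 0.76, -0.0, 0.0]
ft_force: [-2.4, 0.1, 5.2]
width: 12.7
```

```bash
python3 s.py
```

```text
t15.13 [680.   33.6  93.4] yaw-98.9 tilt [ 0.001 -0.   ] F [-2.4  0.1  5.2] M [0.153 0.401 0.056] q6 1.71 w12.7
```

Request:
{"op": "step_arm", "data": {
  "offset": [
    [0,0,0],
    [0,0,0],
    [0,0,0],
    [0,0,0],
    [0,0,-0.03],
    [0,0,-0.052],
    [0,0,-0.052],
    [0,0,-0.052]
  ],
  "twist": [
    [0,0,0],
    [0,0,0],
    [0,0,0],
    [0,0,0],
    [0,0,0],
    [0,0,0],
    [0,0,0],
    [0,0,0]
  ],
  "jaw": 45
}}

```text
clock: 15.8
tool_pos: [681.2, 33.2, 146.2]
ee_rot: [-0.65, 0.76, -0.002, 0.002]
ft_force: [-0.6, 0.1, 0.3]
width: 38.2
```

```bash
python3 g.py 511.9 -108 143 -70
```

```text
t15.80 [681.2  33.2 146.2] yaw-99.0 tilt [ 0.005 -0.   ] F [-0.6  0.1  0.3] M [ 0.036 -0.017  0.013] q6 1.71 w38.2
offset [165.9 145.2   2.5] twist -29.0
```

Request:
{"op": "step_arm", "data": {
  "offset": [
    [0.166,0.143,0],
    [0.166,0.143,0],
    [0.166,0.143,0],
    [0.166,0.143,0],
    [0.166,0.143,0],
    [0.166,0.143,0],
    [0.166,0.143,0],
    [0.166,0.143,0],
    [0.166,0.143,0]
  ],
  "twist": [
    [0,0,-29],
    [0,0,-29],
    [0,0,-29],
    [0,0,-29],
    [0,0,-29],
    [0,0,-29],
    [0,0,-29],
    [0,0,-29],
    [0,0,-29]
  ]
}}

```text
clock: 16.55
tool_pos: [513.3, -107.7, 144.1]
ee_rot: [0.819, -0.574, 0.0, -0.0]
ft_force: [-0.1, 0.3, 1.1]
width: 38.4
```

```bash
python3 g.py 511.9 -108 91 -70
```

```text
t16.55 [ 513.3 -107.7  144.1] yaw-70.0 tilt [0.001 0.   ] F [-0.1  0.3  1.1] M [-0.011 -0.015 -0.062] q6 0.93 w38.4
offset [-0.2  1.5 53.1] twist 0.0
```

Request:
{"op": "step_arm", "data": {
  "offset": [
    [0,0.001,0.03],
    [0,0.001,0.052],
    [0,0.001,0.052],
    [0,0.001,0.052],
    [0,0.001,0.052]
  ],
  "twist": [
    [0,0,0],
    [0,0,0],
    [0,0,0],
    [0,0,0],
    [0,0,0]
  ]
}}

```text
clock: 16.97
tool_pos: [512.9, -108.0, 92.9]
ee_rot: [0.82, -0.573, 0.001, -0.0]
ft_force: [0.9, -0.4, -0.4]
width: 38.8
```

```bash
python3 s.py
```

```text
t16.97 [ 512.9 -108.    92.9] yaw-69.9 tilt [ 0.001 -0.   ] F [ 0.9 -0.4 -0.4] M [ 0.065 -0.004  0.004] q6 0.93 w38.8
```

Request:
{"op": "step_arm", "data": {
  "offset": [
    [0,0,0],
    [0,0,0],
    [0,0,0],
    [0,0,0],
    [0,0,0],
    [0,0,0],
    [0,0,0]
  ],
  "twist": [
    [0,0,0],
    [0,0,0],
    [0,0,0],
    [0,0,0],
    [0,0,0],
    [0,0,0],
    [0,0,0]
  ],
  "jaw": 0
}}

```text
clock: 17.55
tool_pos: [512.7, -108.0, 94.0]
ee_rot: [0.819, -0.574, 0.001, -0.001]
ft_force: [-1.4, 3.5, 5.6]
width: 12.4
```

```bash
python3 s.py
```

```text
t17.55 [ 512.7 -108.    94. ] yaw-70.1 tilt [0.003 0.001] F [-1.4  3.5  5.6] M [ 0.631  0.021 -0.014] q6 0.93 w12.4
```

Request:
{"op": "step_arm", "data": {
  "offset": [
    [0,0,0],
    [0,0,0]
  ],
  "twist": [
    [0,0,5],
    [0,0,5]
  ]
}}

```text
clock: 17.72
tool_pos: [512.7, -108.1, 94.0]
ee_rot: [0.792, -0.61, 0.001, -0.001]
ft_force: [-0.5, 4.0, 6.5]
width: 12.7
```

```bash
python3 s.py
```

```text
t17.72 [ 512.7 -108.1   94. ] yaw-75.2 tilt [0.003 0.001] F [-0.5  4.   6.5] M [ 0.632  0.026 -0.05 ] q6 1.02 w12.7
```

Request:
{"op": "step_arm", "data": {
  "offset": [
    [0,0,0],
    [0,0,0]
  ],
  "twist": [
    [0,0,5],
    [0,0,5]
  ]
}}

```text
clock: 17.88
tool_pos: [512.7, -108.1, 94.0]
ee_rot: [0.765, -0.644, 0.001, -0.001]
ft_force: [-0.1, 2.9, 6.3]
width: 12.9
```

```bash
python3 s.py
```

```text
t17.88 [ 512.7 -108.1   94. ] yaw-80.2 tilt [0.003 0.   ] F [-0.1  2.9  6.3] M [ 0.59   0.084 -0.059] q6 1.11 w12.9
```

Request:
{"op": "step_arm", "data": {
  "offset": [
    [0,0,0],
    [0,0,0]
  ],
  "twist": [
    [0,0,5],
    [0,0,5]
  ]
}}

```text
clock: 18.05
tool_pos: [512.7, -108.2, 94.0]
ee_rot: [0.736, -0.677, 0.001, -0.001]
ft_force: [-0.1, 3.0, 5.2]
width: 12.7
```

```bash
python3 s.py
```

```text
t18.05 [ 512.7 -108.2   94. ] yaw-85.2 tilt [0.003 0.   ] F [-0.1  3.   5.2] M [ 0.535  0.039 -0.036] q6 1.19 w12.7
```

Request:
{"op": "step_arm", "data": {
  "offset": [
    [0,0,0],
    [0,0,0]
  ],
  "twist": [
    [0,0,5],
    [0,0,5]
  ]
}}

```text
clock: 18.22
tool_pos: [512.7, -108.3, 94.0]
ee_rot: [-0.706, 0.708, -0.001, 0.001]
ft_force: [-0.8, 2.5, 6.2]
width: 12.2
```

```bash
python3 s.py
```

```text
t18.22 [ 512.7 -108.3   94. ] yaw-90.2 tilt [0.003 0.   ] F [-0.8  2.5  6.2] M [ 0.437  0.124 -0.065] q6 1.28 w12.2
```

Request:
{"op": "step_arm", "data": {
  "offset": [
    [0,0,0],
    [0,0,0]
  ],
  "twist": [
    [0,0,5],
    [0,0,5]
  ]
}}

```text
clock: 18.38
tool_pos: [512.7, -108.3, 94.0]
ee_rot: [-0.674, 0.738, -0.001, 0.001]
ft_force: [-0.2, 1.6, 6.2]
width: 13.0
```

```bash
python3 s.py
```

```text
t18.38 [ 512.7 -108.3   94. ] yaw-95.2 tilt [0.003 0.   ] F [-0.2  1.6  6.2] M [ 0.454  0.073 -0.039] q6 1.37 w13.0
```

Request:
{"op": "step_arm", "data": {
  "offset": [
    [0,0,0],
    [0,0,0]
  ],
  "twist": [
    [0,0,5],
    [0,0,5]
  ]
}}

```text
clock: 18.55
tool_pos: [512.7, -108.4, 94.0]
ee_rot: [-0.642, 0.767, -0.001, 0.001]
ft_force: [-0.1, 2.5, 5.5]
width: 12.3
```

```bash
python3 s.py
```

```text
t18.55 [ 512.7 -108.4   94. ] yaw-100.2 tilt [ 0.003 -0.   ] F [-0.1  2.5  5.5] M [ 0.414  0.104 -0.042] q6 1.46 w12.3
```

Request:
{"op": "step_arm", "data": {
  "offset": [
    [0,0,0],
    [0,0,0]
  ],
  "twist": [
    [0,0,5],
    [0,0,5]
  ]
}}

```text
clock: 18.72
tool_pos: [512.6, -108.5, 94.0]
ee_rot: [-0.608, 0.794, -0.001, 0.001]
ft_force: [0.1, 2.8, 5.1]
width: 12.3
```

```bash
python3 s.py
```

```text
t18.72 [ 512.6 -108.5   94. ] yaw-105.2 tilt [ 0.003 -0.   ] F [0.1 2.8 5.1] M [ 0.393  0.119 -0.04 ] q6 1.54 w12.3
```

Request:
{"op": "step_arm", "data": {
  "offset": [
    [0,0,0],
    [0,0,0]
  ],
  "twist": [
    [0,0,5],
    [0,0,5]
  ]
}}

```text
clock: 18.88
tool_pos: [512.6, -108.5, 93.6]
ee_rot: [-0.573, 0.82, -0.001, 0.001]
ft_force: [0.5, 2.7, 5.1]
width: 12.6
```

```bash
python3 s.py
```

```text
t18.88 [ 512.6 -108.5   93.6] yaw-110.1 tilt [ 0.003 -0.   ] F [0.5 2.7 5.1] M [ 0.316 -0.019  0.   ] q6 1.63 w12.6
```

Request:
{"op": "step_arm", "data": {
  "offset": [
    [0,0,0],
    [0,0,0]
  ],
  "twist": [
    [0,0,5],
    [0,0,5]
  ]
}}

```text
clock: 19.05
tool_pos: [512.5, -108.6, 93.2]
ee_rot: [-0.537, 0.843, -0.001, 0.001]
ft_force: [1.5, 1.9, 3.4]
width: 12.7
```

```bash
python3 s.py
```

```text
t19.05 [ 512.5 -108.6   93.2] yaw-115.0 tilt [ 0.003 -0.   ] F [1.5 1.9 3.4] M [ 0.323 -0.157 -0.008] q6 1.71 w12.7
```

Request:
{"op": "step_arm", "data": {
  "offset": [
    [0,0,0],
    [0,0,0],
    [0,0,0],
    [0,0,0],
    [0,0,-0.03],
    [0,0,-0.052],
    [0,0,-0.052],
    [0,0,-0.052]
  ],
  "twist": [
    [0,0,0],
    [0,0,0],
    [0,0,0],
    [0,0,0],
    [0,0,0],
    [0,0,0],
    [0,0,0],
    [0,0,0]
  ],
  "jaw": 45
}}

```text
clock: 19.72
tool_pos: [512.5, -109.0, 145.6]
ee_rot: [-0.537, 0.843, -0.001, 0.001]
ft_force: [-0.2, -0.0, -0.0]
width: 38.3
```

Request:
{"op": "step_arm", "data": {
  "offset": [
    [0,0,0],
    [0,0,0],
    [0,0,0],
    [0,0,0],
    [0,0,0],
    [0,0,0],
    [0,0,0],
    [0,0,0],
    [0,0,0],
    [0,0,0],
    [0,0,0]
  ],
  "twist": [
    [0,0,-72],
    [0,0,-72],
    [0,0,-72],
    [0,0,-72],
    [0,0,-72],
    [0,0,-72],
    [0,0,-72],
    [0,0,-72],
    [0,0,-72],
    [0,0,-72],
    [0,0,-72]
  ]
}}

```text
clock: 20.63
tool_pos: [510.0, -108.2, 142.6]
ee_rot: [0.931, -0.365, -0.002, 0.0]
ft_force: [-0.1, -0.0, -0.0]
width: 38.4
```

```bash
python3 g.py 661 -126 143 27
```

```text
t20.63 [ 510.  -108.2  142.6] yaw-42.9 tilt [-0.003  0.001] F [-0.1 -0.  -0. ] M [ 0.041 -0.003  0.02 ] q6 0.46 w38.4
offset [122.8 -89.6  -0.9] twist -69.9
```

Request:
{"op": "step_arm", "data": {
  "offset": [
    [0.122,-0.088,0],
    [0.122,-0.088,0],
    [0.122,-0.088,0],
    [0.122,-0.088,0],
    [0.122,-0.088,0],
    [0.122,-0.088,0],
    [0.122,-0.088,0],
    [0.122,-0.088,0],
    [0.122,-0.088,0],
    [0.122,-0.088,0],
    [0.122,-0.088,0],
    [0.122,-0.088,0]
  ],
  "twist": [
    [0,0,-70],
    [0,0,-70],
    [0,0,-70],
    [0,0,-70],
    [0,0,-70],
    [0,0,-70],
    [0,0,-70],
    [0,0,-70],
    [0,0,-70],
    [0,0,-70],
    [0,0,-70],
    [0,0,-70]
  ]
}}

```text
clock: 21.63
tool_pos: [659.8, -127.2, 143.0]
ee_rot: [0.973, 0.231, -0.001, -0.0]
ft_force: [-0.8, 0.1, 0.2]
width: 38.6
```

```bash
python3 g.py 661 -126 90 27
```

```text
t21.63 [ 659.8 -127.2  143. ] yaw26.7 tilt [-0.002  0.   ] F [-0.8  0.1  0.2] M [ 0.005 -0.026  0.   ] q6 -0.72 w38.6
offset [ 1.7 -0.5 53. ] twist -0.3
```

Request:
{"op": "step_arm", "data": {
  "offset": [
    [0.001,0,0.03],
    [0.001,0,0.053],
    [0.001,0,0.053],
    [0.001,0,0.053],
    [0.001,0,0.053]
  ],
  "twist": [
    [0,0,0],
    [0,0,0],
    [0,0,0],
    [0,0,0],
    [0,0,0]
  ]
}}

```text
clock: 22.05
tool_pos: [662.0, -127.0, 91.9]
ee_rot: [0.973, 0.233, 0.0, 0.0]
ft_force: [0.8, -0.3, 0.7]
width: 38.4
```

Request:
{"op": "step_arm", "data": {
  "offset": [
    [0,0,0],
    [0,0,0],
    [0,0,0],
    [0,0,0],
    [0,0,0],
    [0,0,0],
    [0,0,0]
  ],
  "twist": [
    [0,0,0],
    [0,0,0],
    [0,0,0],
    [0,0,0],
    [0,0,0],
    [0,0,0],
    [0,0,0]
  ],
  "jaw": 0
}}

```text
clock: 22.63
tool_pos: [662.4, -127.6, 93.6]
ee_rot: [0.972, 0.233, 0.001, 0.001]
ft_force: [-2.0, -1.2, 5.2]
width: 12.5
```

```bash
python3 s.py
```

```text
t22.63 [ 662.4 -127.6   93.6] yaw27.0 tilt [ 0.002 -0.001] F [-2.  -1.2  5.2] M [-0.174  0.412  0.058] q6 -0.73 w12.5
```

Request:
{"op": "step_arm", "data": {
  "offset": [
    [0,0,0],
    [0,0,0]
  ],
  "twist": [
    [0,0,6],
    [0,0,6]
  ]
}}

```text
clock: 22.8
tool_pos: [662.1, -127.7, 93.0]
ee_rot: [0.983, 0.181, 0.001, 0.001]
ft_force: [-2.6, -2.0, 6.5]
width: 12.6
```

```bash
python3 s.py
```

```text
t22.80 [ 662.1 -127.7   93. ] yaw20.9 tilt [ 0.002 -0.002] F [-2.6 -2.   6.5] M [-0.278  0.419  0.035] q6 -0.62 w12.6
```

Request:
{"op": "step_arm", "data": {
  "offset": [
    [0,0,0],
    [0,0,0]
  ],
  "twist": [
    [0,0,6],
    [0,0,6]
  ]
}}

```text
clock: 22.97
tool_pos: [661.9, -127.7, 92.6]
ee_rot: [0.991, 0.131, 0.0, 0.001]
ft_force: [-2.8, -2.4, 6.2]
width: 12.3
```

```bash
python3 s.py
```

```text
t22.97 [ 661.9 -127.7   92.6] yaw15.0 tilt [ 0.001 -0.002] F [-2.8 -2.4  6.2] M [-0.476  0.382  0.073] q6 -0.52 w12.3
```

Request:
{"op": "step_arm", "data": {
  "offset": [
    [0,0,0],
    [0,0,0],
    [0,0,0]
  ],
  "twist": [
    [0,0,6.5],
    [0,0,6.5],
    [0,0,6.5]
  ]
}}

```text
clock: 23.22
tool_pos: [661.6, -127.8, 92.0]
ee_rot: [0.997, 0.076, 0.0, 0.001]
ft_force: [-2.9, -3.8, 5.2]
width: 12.2
```

```bash
python3 s.py
```

```text
t23.22 [ 661.6 -127.8   92. ] yaw8.8 tilt [ 0.    -0.001] F [-2.9 -3.8  5.2] M [-0.679  0.554  0.005] q6 -0.41 w12.2
```

Request:
{"op": "step_arm", "data": {
  "offset": [
    [0,0,0],
    [0,0,0],
    [0,0,0],
    [0,0,0],
    [0,0,-0.03],
    [0,0,-0.052],
    [0,0,-0.052],
    [0,0,-0.052]
  ],
  "twist": [
    [0,0,0],
    [0,0,0],
    [0,0,0],
    [0,0,0],
    [0,0,0],
    [0,0,0],
    [0,0,0],
    [0,0,0]
  ],
  "jaw": 45
}}

```text
clock: 23.88
tool_pos: [663.2, -126.9, 145.1]
ee_rot: [0.997, 0.074, 0.002, 0.0]
ft_force: [-0.3, 0.1, -0.6]
width: 38.5
```

```bash
python3 g.py 530.5 51 143 43
```

```text
t23.88 [ 663.2 -126.9  145.1] yaw8.5 tilt [ 0.004 -0.001] F [-0.3  0.1 -0.6] M [-0.005  0.046  0.023] q6 -0.40 w38.5
offset [-104.8 -195.6    1.4] twist -34.5
```

Request:
{"op": "step_arm", "data": {
  "offset": [
    [-0.104,-0.195,0],
    [-0.104,-0.195,0],
    [-0.104,-0.195,0],
    [-0.104,-0.195,0],
    [-0.104,-0.195,0],
    [-0.104,-0.195,0],
    [-0.104,-0.195,0],
    [-0.104,-0.195,0],
    [-0.104,-0.195,0]
  ],
  "twist": [
    [0,0,-34.5],
    [0,0,-34.5],
    [0,0,-34.5],
    [0,0,-34.5],
    [0,0,-34.5],
    [0,0,-34.5],
    [0,0,-34.5],
    [0,0,-34.5],
    [0,0,-34.5]
  ]
}}

```text
clock: 24.63
tool_pos: [530.6, 50.0, 143.0]
ee_rot: [0.931, 0.366, 0.0, 0.0]
ft_force: [0.3, -1.2, 0.0]
width: 38.4
```

```bash
python3 g.py 530.5 51 91 43
```

```text
t24.63 [530.6  50.  143. ] yaw43.0 tilt [ 0.001 -0.   ] F [ 0.3 -1.2  0. ] M [ 0.016  0.006 -0.037] q6 -0.74 w38.4
offset [ 0.6 -0.8 52. ] twist -0.0
```

Request:
{"op": "step_arm", "data": {
  "offset": [
    [0.0005,-0.001,0.03],
    [0.0005,-0.001,0.052],
    [0.0005,-0.001,0.052],
    [0.0005,-0.001,0.052],
    [0.0005,-0.001,0.052]
  ],
  "twist": [
    [0,0,0],
    [0,0,0],
    [0,0,0],
    [0,0,0],
    [0,0,0]
  ]
}}

```text
clock: 25.05
tool_pos: [530.9, 50.9, 91.9]
ee_rot: [0.931, 0.366, 0.001, 0.0]
ft_force: [0.3, -0.2, -0.1]
width: 38.4
```

Request:
{"op": "step_arm", "data": {
  "offset": [
    [0,0,0],
    [0,0,0],
    [0,0,0],
    [0,0,0],
    [0,0,0],
    [0,0,0],
    [0,0,0]
  ],
  "twist": [
    [0,0,0],
    [0,0,0],
    [0,0,0],
    [0,0,0],
    [0,0,0],
    [0,0,0],
    [0,0,0]
  ],
  "jaw": 0
}}

```text
clock: 25.63
tool_pos: [530.5, 50.8, 93.0]
ee_rot: [0.93, 0.367, 0.001, 0.001]
ft_force: [-1.9, -4.0, 5.1]
width: 12.7
```

```bash
python3 s.py
```

```text
t25.63 [530.5  50.8  93. ] yaw43.1 tilt [ 0.002 -0.002] F [-1.9 -4.   5.1] M [-0.632  0.316  0.05 ] q6 -0.74 w12.7
```

Request:
{"op": "step_arm", "data": {
  "offset": [
    [0,0,0],
    [0,0,0],
    [0,0,0],
    [0,0,0]
  ],
  "twist": [
    [0,0,6],
    [0,0,12],
    [0,0,12],
    [0,0,12]
  ]
}}

```text
clock: 25.97
tool_pos: [530.4, 50.8, 92.1]
ee_rot: [0.963, 0.269, 0.001, 0.001]
ft_force: [0.8, -6.3, 2.0]
width: 12.4
```

```bash
python3 s.py
```

```text
t25.97 [530.4  50.8  92.1] yaw31.2 tilt [ 0.002 -0.002] F [ 0.8 -6.3  2. ] M [-0.95  -0.053 -0.038] q6 -0.53 w12.4
```

Request:
{"op": "step_arm", "data": {
  "offset": [
    [0,0,0],
    [0,0,0],
    [0,0,0]
  ],
  "twist": [
    [0,0,7],
    [0,0,7],
    [0,0,7]
  ]
}}

```text
clock: 26.22
tool_pos: [530.3, 50.8, 91.6]
ee_rot: [0.978, 0.209, 0.001, 0.001]
ft_force: [1.1, -5.4, -1.1]
width: 12.9
```

```bash
python3 s.py
```

```text
t26.22 [530.3  50.8  91.6] yaw24.2 tilt [ 0.002 -0.002] F [ 1.1 -5.4 -1.1] M [-0.928 -0.274  0.025] q6 -0.41 w12.9
```

Request:
{"op": "step_arm", "data": {
  "offset": [
    [0,0,0],
    [0,0,0],
    [0,0,0],
    [0,0,0],
    [0,0,-0.03],
    [0,0,-0.052],
    [0,0,-0.052],
    [0,0,-0.052]
  ],
  "twist": [
    [0,0,0],
    [0,0,0],
    [0,0,0],
    [0,0,0],
    [0,0,0],
    [0,0,0],
    [0,0,0],
    [0,0,0]
  ],
  "jaw": 45
}}

```text
clock: 26.88
tool_pos: [531.0, 52.1, 145.0]
ee_rot: [0.978, 0.208, 0.002, 0.0]
ft_force: [-0.7, -0.2, -0.2]
width: 38.4
```

```bash
python3 g.py 679.5 33.9 143 81.1
```

```text
t26.88 [531.   52.1 145. ] yaw24.0 tilt [0.004 0.   ] F [-0.7 -0.2 -0.2] M [-0.026 -0.039  0.004] q6 -0.40 w38.4
offset [128.3  77.1   2.6] twist -57.1
```

Request:
{"op": "step_arm", "data": {
  "offset": [
    [0.1285,0.0765,0],
    [0.1285,0.0765,0],
    [0.1285,0.0765,0],
    [0.1285,0.0765,0],
    [0.1285,0.0765,0],
    [0.1285,0.0765,0],
    [0.1285,0.0765,0],
    [0.1285,0.0765,0],
    [0.1285,0.0765,0],
    [0.1285,0.0765,0]
  ],
  "twist": [
    [0,0,-57],
    [0,0,-57],
    [0,0,-57],
    [0,0,-57],
    [0,0,-57],
    [0,0,-57],
    [0,0,-57],
    [0,0,-57],
    [0,0,-57],
    [0,0,-57]
  ]
}}

```text
clock: 27.72
tool_pos: [677.0, 34.2, 141.6]
ee_rot: [0.761, 0.648, -0.001, -0.001]
ft_force: [0.2, 0.0, -0.4]
width: 38.3
```

```bash
python3 g.py 679.5 33.9 91 81.1
```

```text
t27.72 [677.   34.2 141.6] yaw80.8 tilt [-0.003  0.   ] F [ 0.2  0.  -0.4] M [-0.014  0.042 -0.031] q6 -1.42 w38.3
offset [ 0.1  2.7 50.6] twist -0.3
```

Request:
{"op": "step_arm", "data": {
  "offset": [
    [0,0.001,0.03],
    [0,0.001,0.052],
    [0,0.001,0.052],
    [0,0.001,0.052],
    [0,0.001,0.052]
  ],
  "twist": [
    [0,0,0],
    [0,0,0],
    [0,0,0],
    [0,0,0],
    [0,0,0]
  ]
}}

```text
clock: 28.13
tool_pos: [679.4, 34.0, 91.9]
ee_rot: [0.761, 0.649, 0.0, 0.0]
ft_force: [0.3, 0.3, 0.1]
width: 38.6
```

Request:
{"op": "step_arm", "data": {
  "offset": [
    [0,0,0],
    [0,0,0],
    [0,0,0],
    [0,0,0],
    [0,0,0],
    [0,0,0],
    [0,0,0]
  ],
  "twist": [
    [0,0,0],
    [0,0,0],
    [0,0,0],
    [0,0,0],
    [0,0,0],
    [0,0,0],
    [0,0,0]
  ],
  "jaw": 0
}}

```text
clock: 28.72
tool_pos: [680.4, 33.8, 93.4]
ee_rot: [0.76, 0.649, 0.001, 0.001]
ft_force: [-0.9, -0.7, 5.8]
width: 12.7
```

```bash
python3 s.py
```

```text
t28.72 [680.4  33.8  93.4] yaw81.0 tilt [ 0.003 -0.   ] F [-0.9 -0.7  5.8] M [-0.045  0.105  0.07 ] q6 -1.43 w12.7
```

Request:
{"op": "step_arm", "data": {
  "offset": [
    [0,0,0],
    [0,0,0],
    [0,0,0],
    [0,0,0]
  ],
  "twist": [
    [0,0,6],
    [0,0,12],
    [0,0,12],
    [0,0,12]
  ]
}}

```text
clock: 29.05
tool_pos: [680.3, 33.5, 92.5]
ee_rot: [0.824, 0.567, 0.001, 0.001]
ft_force: [1.4, -0.7, 4.0]
width: 12.4
```

```bash
python3 s.py
```

```text
t29.05 [680.3  33.5  92.5] yaw69.1 tilt [ 0.003 -0.001] F [ 1.4 -0.7  4. ] M [-0.318 -0.273 -0.011] q6 -1.22 w12.4
```

Request:
{"op": "step_arm", "data": {
  "offset": [
    [0,0,0],
    [0,0,0],
    [0,0,0],
    [0,0,0]
  ],
  "twist": [
    [0,0,5],
    [0,0,10],
    [0,0,10],
    [0,0,10]
  ]
}}

```text
clock: 29.38
tool_pos: [680.2, 33.3, 91.7]
ee_rot: [0.87, 0.494, 0.001, 0.001]
ft_force: [3.9, -2.8, 0.3]
width: 12.4
```

```bash
python3 s.py
```

```text
t29.38 [680.2  33.3  91.7] yaw59.2 tilt [ 0.003 -0.001] F [ 3.9 -2.8  0.3] M [-0.503 -0.582  0.009] q6 -1.05 w12.4
```

Request:
{"op": "step_arm", "data": {
  "offset": [
    [0,0,0],
    [0,0,0],
    [0,0,0],
    [0,0,0],
    [0,0,-0.03],
    [0,0,-0.052],
    [0,0,-0.052],
    [0,0,-0.052]
  ],
  "twist": [
    [0,0,0],
    [0,0,0],
    [0,0,0],
    [0,0,0],
    [0,0,0],
    [0,0,0],
    [0,0,0],
    [0,0,0]
  ],
  "jaw": 45
}}

```text
clock: 30.05
tool_pos: [680.2, 34.2, 145.2]
ee_rot: [0.87, 0.493, 0.002, 0.001]
ft_force: [-0.7, -0.6, -0.7]
width: 38.6
```

```bash
python3 g.py 512.5 -108 143 65
```

```text
t30.05 [680.2  34.2 145.2] yaw59.0 tilt [0.003 0.   ] F [-0.7 -0.6 -0.7] M [-0.021  0.028 -0.037] q6 -1.04 w38.6
offset [-208.2  -70.6    1.6] twist -6.0
```

Request:
{"op": "step_arm", "data": {
  "offset": [
    [-0.208,-0.07,0],
    [-0.208,-0.07,0],
    [-0.208,-0.07,0],
    [-0.208,-0.07,0],
    [-0.208,-0.07,0],
    [-0.208,-0.07,0],
    [-0.208,-0.07,0],
    [-0.208,-0.07,0],
    [-0.208,-0.07,0]
  ],
  "twist": [
    [0,0,-6],
    [0,0,-6],
    [0,0,-6],
    [0,0,-6],
    [0,0,-6],
    [0,0,-6],
    [0,0,-6],
    [0,0,-6],
    [0,0,-6]
  ]
}}

```text
clock: 30.8
tool_pos: [512.8, -107.8, 143.1]
ee_rot: [0.843, 0.537, 0.0, 0.0]
ft_force: [0.3, 0.5, -0.2]
width: 38.4
```

```bash
python3 g.py 512.5 -108 91 65
```

```text
t30.80 [ 512.8 -107.8  143.1] yaw65.0 tilt [0.001 0.   ] F [ 0.3  0.5 -0.2] M [-0.004  0.     0.056] q6 -1.43 w38.4
offset [-0.4 -0.2 52.1] twist 0.0
```

Request:
{"op": "step_arm", "data": {
  "offset": [
    [0,0,0.03],
    [0,0,0.052],
    [0,0,0.052],
    [0,0,0.052],
    [0,0,0.052]
  ],
  "twist": [
    [0,0,0],
    [0,0,0],
    [0,0,0],
    [0,0,0],
    [0,0,0]
  ]
}}

```text
clock: 31.22
tool_pos: [513.3, -107.8, 91.9]
ee_rot: [0.843, 0.538, 0.0, 0.0]
ft_force: [0.9, -0.5, 0.2]
width: 38.8
```

Request:
{"op": "step_arm", "data": {
  "offset": [
    [0,0,0],
    [0,0,0],
    [0,0,0],
    [0,0,0],
    [0,0,0],
    [0,0,0],
    [0,0,0]
  ],
  "twist": [
    [0,0,0],
    [0,0,0],
    [0,0,0],
    [0,0,0],
    [0,0,0],
    [0,0,0],
    [0,0,0]
  ],
  "jaw": 0
}}

```text
clock: 31.8
tool_pos: [513.3, -108.7, 92.9]
ee_rot: [0.843, 0.537, 0.001, 0.001]
ft_force: [-0.4, 0.5, 6.7]
width: 12.5
```

```bash
python3 s.py
```

```text
t31.80 [ 513.3 -108.7   92.9] yaw65.0 tilt [ 0.003 -0.001] F [-0.4  0.5  6.7] M [ 0.145 -0.002  0.035] q6 -1.43 w12.5
```

Request:
{"op": "step_arm", "data": {
  "offset": [
    [0,0,0],
    [0,0,0],
    [0,0,0],
    [0,0,0]
  ],
  "twist": [
    [0,0,6],
    [0,0,12],
    [0,0,12],
    [0,0,12]
  ]
}}

```text
clock: 32.13
tool_pos: [513.1, -108.9, 92.0]
ee_rot: [0.894, 0.447, 0.001, 0.001]
ft_force: [0.9, -2.1, 1.5]
width: 12.4
```

```bash
python3 s.py
```

```text
t32.13 [ 513.1 -108.9   92. ] yaw53.1 tilt [ 0.003 -0.001] F [ 0.9 -2.1  1.5] M [-0.264 -0.339  0.011] q6 -1.22 w12.4
```

Request:
{"op": "step_arm", "data": {
  "offset": [
    [0,0,0],
    [0,0,0],
    [0,0,0],
    [0,0,0]
  ],
  "twist": [
    [0,0,6],
    [0,0,11],
    [0,0,11],
    [0,0,11]
  ]
}}

```text
clock: 32.47
tool_pos: [512.8, -109.1, 91.2]
ee_rot: [0.933, 0.36, 0.001, 0.001]
ft_force: [4.7, -3.2, -4.3]
width: 12.6
```

```bash
python3 s.py
```

```text
t32.47 [ 512.8 -109.1   91.2] yaw42.2 tilt [ 0.003 -0.001] F [ 4.7 -3.2 -4.3] M [-0.574 -0.777  0.048] q6 -1.03 w12.6
```

Request:
{"op": "step_arm", "data": {
  "offset": [
    [0,0,0],
    [0,0,0],
    [0,0,0],
    [0,0,0],
    [0,0,-0.03],
    [0,0,-0.07],
    [0,0,-0.11],
    [0,0,-0.13],
    [0,0,-0.13]
  ],
  "twist": [
    [0,0,0],
    [0,0,0],
    [0,0,0],
    [0,0,0],
    [0,0,0],
    [0,0,0],
    [0,0,0],
    [0,0,0],
    [0,0,0]
  ],
  "jaw": 45
}}

```text
clock: 33.22
tool_pos: [515.7, -109.3, 227.8]
ee_rot: [0.933, 0.359, 0.005, 0.003]
ft_force: [0.7, 1.2, 1.3]
width: 38.0
```

```bash
python3 g.py 400 -36 260 0
```

```text
t33.22 [ 515.7 -109.3  227.8] yaw42.0 tilt [ 0.011 -0.003] F [0.7 1.2 1.3] M [0.016 0.004 0.017] q6 -1.03 w38.0
offset [ -36.6 -131.5  -33.8] twist 42.0
```

Request:
{"op": "step_arm", "data": {
  "offset": [
    [0.143,-0.327,-0.03],
    [0.143,-0.327,-0.03],
    [0.143,-0.327,-0.03],
    [0.143,-0.327,-0.03],
    [0.143,-0.327,-0.03],
    [0.143,-0.327,-0.03],
    [0.143,-0.327,-0.03],
    [0.143,-0.327,-0.03],
    [0.143,-0.327,-0.03],
    [0.143,-0.327,-0.03],
    [0.143,-0.327,-0.03],
    [0.143,-0.327,-0.03]
  ],
  "twist": [
    [0,0,0],
    [0,0,0],
    [0,0,0],
    [0,0,0],
    [0,0,0],
    [0,0,0],
    [0,0,0],
    [0,0,0],
    [0,0,0],
    [0,0,0],
    [0,0,0],
    [0,0,0]
  ]
}}

```text
clock: 34.22
tool_pos: [398.7, 229.8, 250.4]
ee_rot: [0.933, 0.359, -0.001, 0.0]
ft_force: [-0.1, -0.0, -0.1]
width: 38.3
```

```bash
python3 - <<'E'
from h import *
from station import robot
c=robot.camera("top");I=c["image"][:,:,::-1];O=cv2.imread("pics/top0.png")
A=cv2.resize(I[90:320,220:500],None,fx=2.8,fy=2.5,interpolation=cv2.INTER_CUBIC)
# draw expected final wing lines
for (x,y),a in zip([(661,-125.1),(530.1,51),(679.1,33.9),(511.9,-108)],[-81.5,-66,-31,-48]):
    d=np.array([np.cos(np.radians(a)),np.sin(np.radians(a)),0])
    for s in(26,-26):
        e=proj(c,[np.array([x,y,92])+s*d,np.array([x,y,92])+1.5*s*d])
        q=((e-[220,90])*[2.8,2.5]).round().astype(int);cv2.line(A,tuple(map(int,q[0])),tuple(map(int,q[1])),(0,0,255),1)
cv2.imwrite("pics/top1.png",np.clip(A*1.5,0,255).astype(np.uint8))
D=cv2.absdiff(I,O).max(2);print(robot.sense()["tool_pos"])
for n,(x0,x1,y0,y1) in dict(cup=(365,410,105,160),tape=(438,492,225,280),stapler=(218,280,155,258)).items():print(n,np.mean(D[y0:y1,x0:x1]>40))
E
```

```text
[399.03511182 229.40240166 250.45034178]
cup 0.0
tape 0.0
stapler 0.03460695270905105
```

View pics/top1.png

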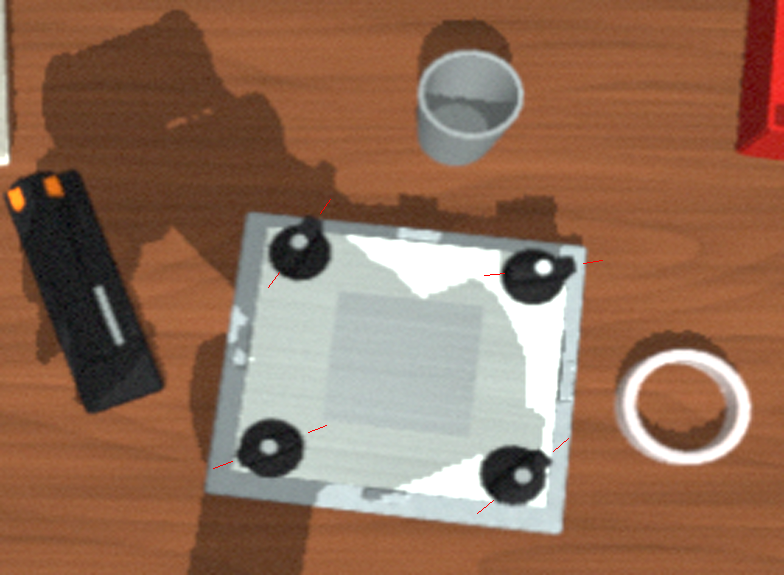

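The top view shows each wing along its expected final line: b (300,247), c (537,272), a (270,447), d (515,473). The cup and tape pixels have not changed. The stapler has not visibly moved; the few changed pixels there look like shadow. The arm is clear, so I'm handing in.

```bash
python3 -c "
from station import robot
print(robot.sign_off())"
```

```text
the job is handed in; nothing more can be done
None
```

I tightened all four knobs clockwise in star order (c, a, b, d), in two passes, and handed the job in at about 34 s; no verdict was reported. I can't read the clamp forces directly; they are worked out from how far each knob turned past its bite.

| Knob | First pass, past the bite | Total after second pass | Estimated final force |
|---|---|---|---|
| c | about 14° | about 32° | about 17 N |
| a | about 13° | about 32° | about 17 N |
| b | about 11° | about 33° | about 17 N |
| d | about 9° | about 33–34° | about 17 N |

- **Bite:** The moment reading was too noisy to show the bite. I found it from the hand being drawn down, which matched the given 0.5 mm per 0.1 rad. I estimate each bite to about 1–2°.
- **First-pass turns:** c and a went a few degrees over the 10° asked, an estimated 7 N each. I shortened their second turns to about 19°, and gave b about 22° and d about 23°, so all four end alike.
- **Second pass:** The hand drop again agreed with the turn, except on knob a, where it was 1.4 mm instead of 1.66 mm. That is probably a slight vertical slip in the grip.
- **Last picture:** All four wings lie along their expected final lines. The cup and tape show no change, and the small change at the stapler looks like shadow only. The gripper was clear of everything.

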